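Fill the last pockets of a tilted roller-bearing cage

TASK

Three pockets of the brass bearing cage on the tilted stand are still empty: take the three white ceramic rollers out of their V-blocks and lay one in each empty pocket, fully down on the washer, and let go. The rollers and cage mark and chip easily, so grip them with no more than about 25 N, lower rollers in without dropping them from a height or knocking them, do not lean on the cage, and never let a roller fall on the bench. Leave the other things on the bench where they are.

Things in the scene. Friction and masses are not known exactly. Their poses are not given: they have to be found in the camera images.
- stand: fixed blue stand: 200 x 200 x 16 mm foot (origin under its middle, z up) carrying a leaning steel washer disc, 252 mm diameter, 14 mm thick. The middle of the disc's upper face is 108 mm above the origin; the face is tilted 35 deg from level, looking up and towards the stand's own -x (roughly the robot). Lowest disc edge at -x, about 30 mm high; highest at +x, about 180 mm
- cage: flat brass roller cage on the washer, 242 mm diameter, 11 mm thick; origin mid underside, z = outward normal of the leaning face. Stiffly turnable about z, found at any angle. Six radial pockets 68 x 38 mm, 11 mm deep, floored by the washer, centred 79 mm from the axis; those at 0, 120, 180 deg from its x hold fixed white rollers (32 mm above washer); at 60, 240, 300 empty
- pocket_a (a point): the empty cage pocket at 60 deg: the point where the centre of a roller that lies in it should be (79 mm from the cage axis, 16 mm above the washer face, 5 mm above the cage's top face); x = radially outward, along the pocket's 68 mm length; y = across its 38 mm width; z = outward normal of the leaning face
- pocket_b (a point): the empty cage pocket at 240 deg: the point where the centre of a roller that lies in it should be (79 mm from the cage axis, 16 mm above the washer face, 5 mm above the cage's top face); x = radially outward, along the pocket's 68 mm length; y = across its 38 mm width; z = outward normal of the leaning face
- pocket_c (a point): the empty cage pocket at 300 deg: the point where the centre of a roller that lies in it should be (79 mm from the cage axis, 16 mm above the washer face, 5 mm above the cage's top face); x = radially outward, along the pocket's 68 mm length; y = across its 38 mm width; z = outward normal of the leaning face
- roller_a: loose white ceramic roller, a cylinder 32 mm diameter and 62 mm long, about 0.2 kg. Origin at its centre, x along its axis. Starts lying level in a V-block, its axis 41 mm above the bench. All three rollers are alike
- roller_b: loose white ceramic roller, a cylinder 32 mm diameter and 62 mm long, about 0.2 kg. Origin at its centre, x along its axis. Starts lying level in a V-block, its axis 41 mm above the bench. All three rollers are alike
- roller_c: loose white ceramic roller, a cylinder 32 mm diameter and 62 mm long, about 0.2 kg. Origin at its centre, x along its axis. Starts lying level in a V-block, its axis 41 mm above the bench. All three rollers are alike
- vblock_a: fixed dark steel V-block, 40 mm long (its x, along the V), 54 mm wide (y), 31 mm high, origin under its centre; the roller lies along the V, overhanging 11 mm at each end; the block's top is 10 mm below the roller's axis
- vblock_b: fixed dark steel V-block, 40 mm long (its x, along the V), 54 mm wide (y), 31 mm high, origin under its centre; the roller lies along the V, overhanging 11 mm at each end; the block's top is 10 mm below the roller's axis
- vblock_c: fixed dark steel V-block, 40 mm long (its x, along the V), 54 mm wide (y), 31 mm high, origin under its centre; the roller lies along the V, overhanging 11 mm at each end; the block's top is 10 mm below the roller's axis
- oil_bottle: bystander (loose, to be left alone): yellow plastic oil bottle with red cap, upright, 60 mm diameter, 170 mm tall, origin under its base
- outer_race: bystander (loose, to be left alone): plain steel bearing race (ring) lying flat, 110 mm outer diameter, 84 mm bore, 30 mm high, origin under its centre
- grease_jar: bystander (loose, to be left alone): green jar with black lid, upright, 54 mm diameter, 50 mm tall, origin under its base
- spanner: bystander (loose, to be left alone): steel spanner lying flat, 190 mm long along its x, about 25 mm wide, under 15 mm high, origin under its middle
- hammer: bystander (loose, to be left alone): hammer lying, 260 mm long along its x, handle to -x, about 100 mm across the head and 35 mm high
- brush: bystander (loose, to be left alone): cleaning brush lying, 180 mm long along its x, about 35 mm wide and 25 mm high
- tin: bystander (loose, to be left alone): slim upright plain grey metal tin, 44 mm diameter, 100 mm tall, between the V-blocks and the stand, origin under its base
- shim_box: bystander (loose, to be left alone): small cardboard box of shims, 60 x 85 x 30 mm (x, y, z), origin under its centre
Mind the look-alikes: they are no part of the job. Leave any blue or turquoise look-alike of the roller_b alone.

How it is judged (in metres and radians):
At the end, for the whole second after the job is handed in: each of the three formerly empty pockets holds a roller (centre within 8 mm of the pocket's seat point, less than 4 mm above it, axis within 0.15 rad of the pocket's length), all at rest (((distance between roller_a and pocket_a below 0.008 m and z of roller_a in the frame of pocket_a below 0.004 m and angle between the x axis of roller_a and the x axis of pocket_a, either way round below 0.15 rad) or (distance between roller_b and pocket_a below 0.008 m and z of roller_b in the frame of pocket_a below 0.004 m and angle between the x axis of roller_b and the x axis of pocket_a, either way round below 0.15 rad) or (distance between roller_c and pocket_a below 0.008 m and z of roller_c in the frame of pocket_a below 0.004 m and angle between the x axis of roller_c and the x axis of pocket_a, either way round below 0.15 rad)) and ((distance between roller_a and pocket_b below 0.008 m and z of roller_a in the frame of pocket_b below 0.004 m and angle between the x axis of roller_a and the x axis of pocket_b, either way round below 0.15 rad) or (distance between roller_b and pocket_b below 0.008 m and z of roller_b in the frame of pocket_b below 0.004 m and angle between the x axis of roller_b and the x axis of pocket_b, either way round below 0.15 rad) or (distance between roller_c and pocket_b below 0.008 m and z of roller_c in the frame of pocket_b below 0.004 m and angle between the x axis of roller_c and the x axis of pocket_b, either way round below 0.15 rad)) and ((distance between roller_a and pocket_c below 0.008 m and z of roller_a in the frame of pocket_c below 0.004 m and angle between the x axis of roller_a and the x axis of pocket_c, either way round below 0.15 rad) or (distance between roller_b and pocket_c below 0.008 m and z of roller_b in the frame of pocket_c below 0.004 m and angle between the x axis of roller_b and the x axis of pocket_c, either way round below 0.15 rad) or (distance between roller_c and pocket_c below 0.008 m and z of roller_c in the frame of pocket_c below 0.004 m and angle between the x axis of roller_c and the x axis of pocket_c, either way round below 0.15 rad)) and linear speed of each of roller_a, roller_b, roller_c below 0.02 m/s); the robot touches nothing.
It fails at once if a roller is squeezed (over 35 N a finger, 70 N in all) (contact force between the fingers and roller_a above 70 N or contact force between the fingers and roller_b above 70 N or contact force between the fingers and roller_c above 70 N).
It fails at once if a roller strikes the stand or cage hard (over 60 N) (contact force between any of roller_a, roller_b, roller_c and stand above 60 N).
It fails at once if a roller falls on the bench (height (world z) of any of roller_a, roller_b, roller_c below 0.033 m).
It fails at once if another thing on the bench is shoved more than 30 mm, or the bottle, jar or tin tipped over (distance of any of oil_bottle, outer_race, grease_jar, spanner, hammer, brush, tin, shim_box from where it was at the start of the episode above 0.03 m or angle between any of oil_bottle, grease_jar, tin's own z axis and vertical above 0.5 rad).
It fails at once if the robot bears on the stand or cage with more than 40 N (contact force between any of the arm, the fingers and stand above 40 N).
It also fails if it takes over 72 s, if anything falls off the work surface, if the arm or the gripper's body presses on something with over 40 N, if the wrist force passes 120 N, or if a joint passes its speed limit or range.

ROBOT

A 6-joint arm with a two-finger parallel gripper is mounted at the origin on the work surface. World frame = base frame: x ahead of the robot, y to its left, z up, the work surface at z = 0. Lengths are in mm, angles in rad, forces in N, time in s.
With the tool pointing down it reaches from about 350 to 950 mm from the base axis. Payload 17.4 kg.
Tool frame: the origin (TCP) lies on the front face of the gripper's body, between the roots of the fingers; the fingertips stand 84 mm ahead of it and the grasp point (between the pads) lies env.grip_depth ahead of it (env.grip_depth is the distance from the TCP to the grasp point, in mm); z points along the fingers, y is the line along which they close (so a half turn about z gives the same grasp; the last joint's range is limited). The gripper opens to 93 mm and grips with 3 to 60 N. Pads are 15 mm wide; open, the fingers measure 128 mm over their backs; the gripper's body (75 mm by 188 mm) begins 65 mm behind the grasp point.
Start: joints at [1.281, 0.116, 1.442, -0, 1.584, -0.038], TCP at [168.183, 653.718, 302.746] pointing down, gripper open.
Joint ranges: [-2.83, 2.83], [-0.83, 2.19], [0.07, 2.5], [-1.14, 4.28], [0.01, 3], [-2.97, 2.97]. Speed limits (rad/s): [1.89, 1.89, 2.22, 3.14, 3.14, 3.14].

INTERFACE

Orientations are given as a unit quaternion [w, x, y, z].
In Python, from rig import env gives the robot as it stands. The module is installed in compiled form; this text tells all that it offers.
- The arm moves only by the tool servo_tool, never from a script. Its argument "targets" is a list of rows, each an object of numbers: "tx", "ty", "tz": the shift along the tool's x, y, z in m; "yaw": the turn about the tool's z in degrees; "jaw": the opening, from 0 (shut) to 1 (fully open). In form: [{"tx": .., "ty": .., "tz": .., "yaw": .., "jaw": ..}, ...]. A call has 1 to 20 rows; each row is the pose to reach, as a shift and turn from the pose commanded when the call began, along the tool's axes at that moment; what a row does not reach only later rows make up. A row lasts 1/10 s, in which the tool goes at most 50 mm and 8.59 degrees, less where a joint would pass 70% of its speed; a pose out of reach is approached as far as the arm can. A call with a gripper value outside its range is refused whole. The fingers move at their own pace and stop on an object; "newtons" is the grip in N (left out, the last holds). Time passes only in rows, so rows that repeat a pose let the fingers close. It gives the time, the measured TCP pose, the force, the opening and the grip force at its end, in the units of the state.
- env.state(): the state, without advancing time (a new reading comes with each control period).
- env.camera(name): name is "side" or "top" or "wrist"; returns a dict with "img" (384x512x3 uint8, blue, green, red), "range_z" (384x512 float32, mm along the optical axis (not along the pixel's ray), 0 where there is no reading), "K" (3x3 intrinsics, pixels), "xyz" and "attitude" of the camera in the world; the wrist camera has in their place "mount" (4x4, takes a point from camera to tool coordinates, whose origin is the TCP and whose axes are the flange's). Camera axes: x right, y down, z forward; pixel columns grow to the right and rows downward; lengths in mm; the calibration is good to about 2 mm. A picture is of the moment at which its call begins: read the wrist's pose just before it.
- env.sign_off(): hands the job in; it is judged then, once.
Trained networks look in a picture, given as the dict that the camera call returned (one of the last four; its "shot" number tells which), for a name from the list of things; names that differ only in an ending like _2 or _b are one class to them, and where a whole thing is asked for, a point or a joint stands for the part that bears it (a point fixed in the world has none). Each returns a list of dicts, best first, with "p" (0 to 1); they miss things now and then, are a little off and sometimes report something else, mostly with a low value. They report only what shows in the picture. A call takes as long as a camera call. They do not tell look-alikes from the thing itself.
- env.cut_out(picture, query): "region" (384x512 bool, what is visible of it) and "box" ([left, top, right, bottom] in pixels, round what is visible of it).
The state is a dict: "t": time; "joints": joint angles; "dq": joint speeds; "effort": joint torques, N m; "tcp_pos": TCP position; "tool_rot": TCP orientation; "ft_force": force on the tool from outside, world axes, zero at the start; "wrist_torque": the same for the moment, N m; "width": opening from 0.0 (shut) to 1.0 (fully open); "gripper_force": force on a finger pad.
Only numpy, scipy, OpenCV 4.12 (cv2) and the standard library are available. Lean on these libraries where they do the work, as an engineer would, in place of code of your own. Each camera call takes 0.05 s, during which the arm holds its last target. There are 200 camera calls.

## Working session

There is one attempt and no reset: what is moved stays moved. The work goes in short steps, Python scripts to look and compute and a tool call to move; the robot and the scene stay as the last step left them, time stands still between calls to the robot, and variables do not carry over. Pictures are saved under pics/ and viewed, at most 10 in all, crops included, and the job is handed in when it is done.

Besides the shell and the picture viewer there is one more tool, called after ">>>" as a command line: name --argument value ..., lists and objects as JSON in quotes. servo_tool: Moves the arm, as the interface text tells. Its arguments: {"type":"object","properties":{"targets":{"type":"array"},"newtons":{"type":"number"}},"required":["targets"]}

```bash
mkdir -p pics
cat > h.py <<'E'
import numpy as np, cv2
from scipy.spatial.transform import Rotation as R
from rig import env
def rot(q): return R.from_quat(np.roll(np.asarray(q,float),-1)).as_matrix()
def campose(c, st=None):
    if 'mount' in c:
        T=np.eye(4); T[:3,:3]=rot(st['tool_rot']); T[:3,3]=st['tcp_pos']; return T@np.array(c['mount'])
    T=np.eye(4); a=np.array(c['attitude'],float); T[:3,:3]=a if a.shape==(3,3) else rot(a); T[:3,3]=c['xyz']; return T
def cloud(c, st=None):
    T=campose(c,st); z=c['range_z']; K=np.array(c['K']); v,u=np.indices(z.shape)
    P=np.dstack([(u-K[0,2])/K[0,0]*z,(v-K[1,2])/K[1,1]*z,z])
    W=P@T[:3,:3].T+T[:3,3]; W[z<=0]=np.nan; return W
E
python3 - <<'E'
from h import *
st=env.state(); print(env.grip_depth,{k:np.round(v,3) for k,v in st.items()})
for n in ['top','side','wrist']:
    st=env.state(); c=env.camera(n); cv2.imwrite(f'pics/{n}0.png',c['img'])
    np.savez(f'{n}0.npz',W=cloud(c,st),img=c['img'])
    print(n,{k:c[k] for k in c if k in('K','xyz','attitude','mount')})
    W=cloud(c,st)
    for q in ['roller_a','vblock_a','cage','stand','tin','oil_bottle']:
        for d in env.cut_out(c,q)[:6]:
            print(q,round(d['p'],2),d['box'],np.round(np.nanmedian(W[d['region']],0),0))
E
```

```text
65.3 {'t': np.float64(0.0), 'joints': array([ 1.281,  0.117,  1.442, -0.   ,  1.584, -0.038]), 'dq': array([ 0.   ,  0.001,  0.   ,  0.002, -0.001,  0.   ]), 'effort': array([-3.0000e-03, -7.2126e+01, -6.2259e+01,  7.8000e-02,  2.4000e-02,
       -0.0000e+00]), 'tcp_pos': array([168.17 , 653.61 , 302.002]), 'tool_rot': array([-0.   ,  0.126,  0.992, -0.001]), 'ft_force': array([ 0.738, -0.322,  0.06 ]), 'wrist_torque': array([-0.03 , -0.064, -0.067]), 'gripper_force': np.float64(0.0), 'width': np.float64(1.0)}
top {'K': array([[456.83851333,   0.        , 254.32507226],
       [  0.        , 456.83851333, 188.85860681],
       [  0.        ,   0.        ,   1.        ]]), 'xyz': array([ 323.71174967,  -46.48528445, 1410.53385146]), 'attitude': array([-0.05988025,  0.70756988, -0.7013891 ,  0.06174589])}
roller_a 0.78 [97.6, 197.3, 112.1, 216.6] [502. 400.  29.]
roller_a 0.65 [132.6, 210.4, 153.3, 226.6] [469. 288.  52.]
roller_a 0.49 [188.9, 222.6, 213.6, 236.1] [437. 108.  53.]
roller_a 0.47 [165.2, 180.8, 183.9, 204.3] [548. 199.  28.]
vblock_a 0.69 [193.7, 220.3, 209.5, 243.7] [42
[... 1507 characters left out ...]
e 0.67 [156.0, 274.4, 192.3, 339.2] [673. 373. 102.]
oil_bottle 0.34 [223.0, 121.5, 304.5, 206.3] [ 570. -204.  103.]
oil_bottle 0.19 [321.7, 166.3, 330.5, 198.6] [ 352. -235.    6.]
wrist {'K': array([[304.90075031,   0.        , 255.01076473],
       [  0.        , 304.90075031, 193.31643959],
       [  0.        ,   0.        ,   1.        ]]), 'mount': array([[ 5.61030178e-04, -9.57339912e-01, -2.88963629e-01,
         8.10732630e+01],
       [ 9.99999742e-01,  6.66807195e-04, -2.67615370e-04,
         5.95456139e-01],
       [ 4.48881902e-04, -2.88963404e-01,  9.57340039e-01,
        -8.15683970e+01],
       [ 0.00000000e+00,  0.00000000e+00,  0.00000000e+00,
         1.00000000e+00]])}
```

```bash
cd pics; python3 -c "
import cv2,numpy as np
cv2.imwrite('m.png',np.hstack([cv2.resize(cv2.imread(f'{n}0.png'),(400,300)) for n in ['side','wrist']]))"
```

```text
(no output)
```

View pics/top0.png

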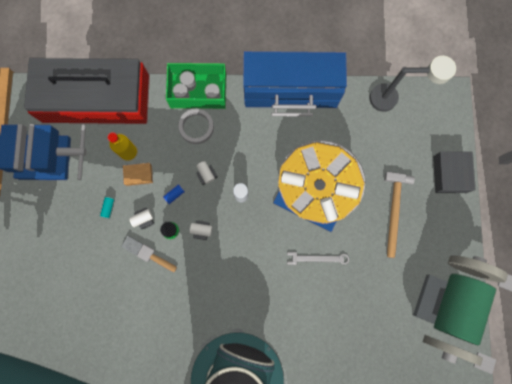

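View pics/m.png

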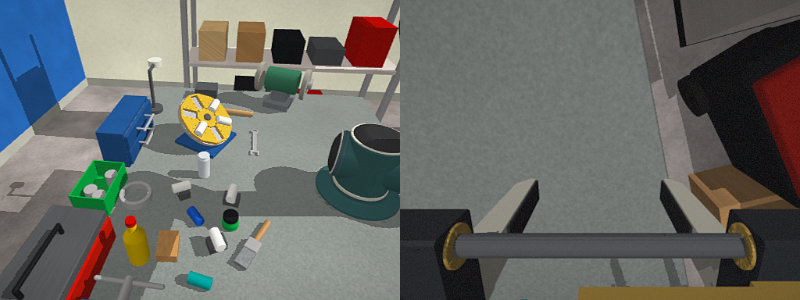

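```bash
cat >> h.py <<'E'
def fitcage(W,img,c0=(568,-243),verbose=True):
    hsv=cv2.cvtColor(img,cv2.COLOR_BGR2HSV)
    near=np.hypot(W[...,0]-c0[0],W[...,1]-c0[1])<150
    yel=(hsv[...,0]>15)&(hsv[...,0]<35)&(hsv[...,1]>130)&(hsv[...,2]>60)&near&(W[...,2]>30)
    m=cv2.erode(yel.astype(np.uint8),np.ones((3,3)))>0
    P=W[m]; P=P[~np.isnan(P).any(1)]
    for _ in range(4):
        c=P.mean(0); n=np.linalg.svd(P-c,full_matrices=False)[2][2]; n*=np.sign(n[2]); r=(P-c)@n; P=P[abs(r)<max(2.5*r.std(),1.5)]
    dh=np.array([n[0],n[1],0]); dh/=np.linalg.norm(dh)
    e1=dh-n*(dh@n); e1/=np.linalg.norm(e1); e2=np.cross(n,e1)   # e1 downhill, e2 horizontal
    q=W[yel]; q=q[~np.isnan(q).any(1)]; q=q[abs((q-c)@n)<4]
    uv=np.c_[(q-c)@e1,(q-c)@e2].astype(np.float32)
    h=cv2.convexHull(uv)[:,0]
    from scipy.optimize import least_squares
    s=least_squares(lambda p:np.hypot(h[:,0]-p[0],h[:,1]-p[1])-p[2],[0,0,121],loss='soft_l1').x
    C=c+s[0]*e1+s[1]*e2
    if verbose: print('n',n.round(3),'tilt',np.degrees(np.arccos(n[2])).round(2),'dh az',np.degrees(np.arctan2(n[1],n[0])).round(2),'ctr(top face)',C.round(1),'rad',s[2].round(1),'std',r.std().round(2),len(h))
    return C,n,e1,e2,near
E
python3 - <<'E'
from h import *
for n in ['top','side']:
    d=np.load(n+'0.npz'); W,img=d['W'],d['img']; C,nn,e1,e2,near=fitcage(W,img)
    D=W-C; h=D@nn; uv=np.dstack([D@e1,D@e2]); r=np.hypot(uv[...,0],uv[...,1]); a=np.degrees(np.arctan2(uv[...,1],uv[...,0]))
    for nm,m in [('fixed',(h>8)&(h<25)&(r<125)),('empty',(h<-6)&(h>-16)&(r>52)&(r<106))]:
        k,l,s,ct=cv2.connectedComponentsWithStats((m&near).astype(np.uint8))
        for i in range(1,k):
            if s[i,4]>25: q=l==i; print(n,nm,s[i,4],'phi',a[q].mean().round(1) if a[q].std()<60 else 'wrap','r',r[q].mean().round(1),'h',np.median(h[q]).round(1),W[q].mean(0).round(0))
# rollers
d=np.load('top0.npz');W=d['W'];img=d['img']
for c in [(469,288),(437,108),(608,92)]:
    m=(np.hypot(W[...,0]-c[0],W[...,1]-c[1])<50)&(W[...,2]>36)&(W[...,2]<75)
    b=cv2.minAreaRect(W[m][:,:2].astype(np.float32)); print(c,m.sum(),b,W[m].mean(0).round(1),W[m][:,2].max())
E
```

```text
n [-0.514  0.257  0.819] tilt 35.06 dh az 153.47 ctr(top face) [ 565.5 -237.2  117.6] rad 121.5 std 2.3 34
top fixed 207 phi -77.2 r 78.4 h 18.5 [ 578. -158.  122.]
top fixed 226 phi 108.1 r 80.0 h 17.7 [ 541. -310.  146.]
top fixed 211 phi 46.7 r 77.7 h 17.9 [ 493. -264.  101.]
top empty 209 phi -133.1 r 79.2 h -11.4 [ 636. -209.  139.]
top empty 235 phi 158.0 r 79.1 h -11.0 [ 617. -287.  152.]
top empty 198 phi -13.4 r 79.0 h -10.5 [ 523. -196.   65.]
n [-0.514  0.255  0.819] tilt 35.01 dh az 153.59 ctr(top face) [ 562.7 -231.7  116.5] rad 122.2 std 1.5 36
side fixed 129 phi 105.3 r 75.4 h 18.0 [ 537. -299.  142.]
side fixed 133 phi 41.8 r 77.1 h 17.5 [ 489. -252.   97.]
side fixed 164 phi -75.3 r 82.8 h 17.3 [ 574. -148.  118.]
side empty 107 phi 158.4 r 79.3 h -10.6 [ 609. -287.  150.]
side empty 125 phi -140.6 r 79.0 h -10.6 [ 635. -212.  142.]
side empty 113 phi -8.2 r 79.0 h -10.6 [ 516. -196.   63.]
(469, 288) 238 ((469.9588928222656, 290.24285888671875), (52.30872344970703, 61.8300666809082), 27.037519454956055) [470.2 289.1  51.5] 63.370962349862566
(437, 108) 229 ((438.1461486816406, 109.68907928466797), (64.3583984375, 39.78209686279297), 70.66789245605469) [437.3 109.8  52.6] 61.96301611809986
(608, 92) 219 ((613.1709594726562, 100.88801574707031), (61.759521484375, 49.26963806152344), 27.624927520751953) [611.6 100.6  52.7] 64.61604790885781
```

Run:
```python
from h import *
st=env.state(); d=np.load('wrist0.npz'); T=np.eye(4); 
Rt=rot(st['tool_rot']); P=(d['W']-st['tcp_pos'])@Rt   # tool coords
print('tool axes', Rt.round(3).tolist())
x,y,z=P[...,0],P[...,1],P[...,2]
for lo in range(10,96,6):
    m=(z>lo)&(z<=lo+6)&(abs(x)<30)
    for s in(-1,1):
        q=m&(y*s>0)
        if q.sum()>3: print(lo,s,q.sum(),'y',np.percentile(y[q],[1,50,99]).round(1),'x',np.percentile(x[q],[1,99]).round(1))
```

```text
tool axes [[-0.968, 0.249, -0.0], [0.249, 0.968, 0.0], [0.0, 0.0, -1.0]]
10 -1 134 y [-47.8 -47.2 -46.7] x [-9.7  0.3]
10 1 132 y [48.2 48.8 49.4] x [-9.2  0.1]
16 -1 274 y [-61.6 -52.4 -46.9] x [-9.1 10.2]
16 1 257 y [48.5 54.  63.5] x [-9.  10.1]
22 -1 441 y [-62.4 -52.4 -45.4] x [ 4.4 10.1]
22 1 432 y [47.  53.9 63.7] x [ 4.5 10.2]
28 -1 404 y [-61.8 -50.9 -45.3] x [-0.  10.1]
28 1 417 y [46.9 52.7 63.5] x [-0.2 10. ]
34 -1 394 y [-61.4 -49.6 -45.3] x [-4.9 10. ]
34 1 406 y [46.8 50.9 62.9] x [-4.5  9.9]
40 -1 369 y [-61.1 -47.7 -45.3] x [-7.2  9.8]
40 1 383 y [46.9 49.6 62.8] x [-6.8 10.1]
46 -1 328 y [-60.6 -48.3 -45.3] x [-6.9 10. ]
46 1 328 y [47.  50.2 62.1] x [-7.3 10. ]
52 -1 295 y [-60.1 -47.6 -45.3] x [-7.3  9.9]
52 1 285 y [47.  49.2 62. ] x [-7.   9.9]
58 -1 259 y [-60.1 -48.1 -45.3] x [-7.3  9.9]
58 1 256 y [47.1 49.4 62.2] x [-7.   9.9]
64 -1 230 y [-59.7 -47.2 -45.3] x [-7.1  9.9]
64 1 234 y [47.  49.2 61.1] x [-7.   9.9]
70 -1 197 y [-59.  -47.3 -45.4] x [-7.1  9.7]
70 1 199 y [47.  49.  60.6] x [-7.1  9.8]
76 -1 163 y [-58.4 -46.1 -45.3] x [-7.   9.7]
76 1 163 y [47.1 48.4 59.3] x [-7.   9.8]
82 -1 50 y [-52.8 -46.  -45.4] x [-6.5  9.7]
82 1 47 y [47.1 47.6 53.4] x [-6.7  9.8]
```

```bash
cd pics; python3 -c "
import cv2
cv2.imwrite('w2.png',cv2.resize(cv2.imread('wrist0.png')[200:384,60:460],(800,368)))"
```

```text
(no output)
```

View pics/w2.png

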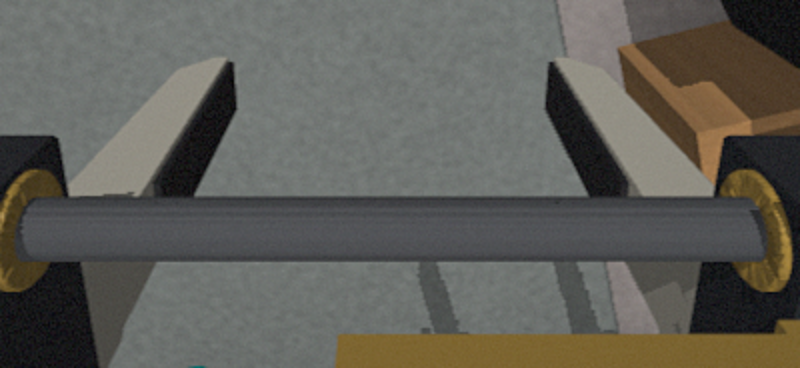

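>>> servo_tool --targets '[{"tx": -0.446, "ty": -0.364, "tz": -0.03}, {"tx": -0.446, "ty": -0.364, "tz": -0.03}, {"tx": -0.446, "ty": -0.364, "tz": -0.03}, {"tx": -0.446, "ty": -0.364, "tz": -0.03}, {"tx": -0.446, "ty": -0.364, "tz": -0.03}, {"tx": -0.446, "ty": -0.364, "tz": -0.03}, {"tx": -0.446, "ty": -0.364, "tz": -0.03}, {"tx": -0.446, "ty": -0.364, "tz": -0.03}, {"tx": -0.446, "ty": -0.364, "tz": -0.03}, {"tx": -0.446, "ty": -0.364, "tz": -0.03}, {"tx": -0.446, "ty": -0.364, "tz": -0.03}, {"tx": -0.446, "ty": -0.364, "tz": -0.03}, {"tx": -0.446, "ty": -0.364, "tz": -0.03}, {"tx": -0.446, "ty": -0.364, "tz": -0.03}]'

```text
schema error: expected keys tx, ty, tz, yaw, jaw
```

```bash
cat >> h.py <<'E'
def rollers(c,st,verbose=True):
    W=cloud(c,st); hsv=cv2.cvtColor(c['img'],cv2.COLOR_BGR2HSV); out=[]
    for d in env.cut_out(c,'roller_a'):
        r=d['region']; P=W[r&(W[...,2]>37)&(W[...,2]<75)]
        if len(P)<40: continue
        s=np.median(hsv[...,1][r]); p0=np.median(P,0)
        m=(np.hypot(W[...,0]-p0[0],W[...,1]-p0[1])<55)&(W[...,2]>41)&(W[...,2]<70)&(hsv[...,1]<70)
        P=W[m]; top=P[P[:,2]>48]
        b=cv2.minAreaRect(P[:,:2].astype(np.float32)); (w,h),a=b[1],b[2]
        if h>w: a+=90
        # axis direction via PCA
        q=top[:,:2]-top[:,:2].mean(0); ev=np.linalg.svd(q,full_matrices=False)[2][0]; az=np.degrees(np.arctan2(ev[1],ev[0]))%180
        out.append((b[0],b[1],a%180,az)); 
        if verbose: print('p',round(d['p'],2),'sat',s,'box',np.round(d['box']),'rect',np.round(b[0],1),np.round(b[1],1),'az',round(a%180,1),round(az,1),'ztop',np.percentile(P[:,2],99).round(1))
    return out
E
python3 - <<'E'
from h import *
st=env.state(); c=env.camera('wrist'); print(st['t'],st['tcp_pos'].round(1),np.round(st['tool_rot'],4))
cv2.imwrite('pics/w3.png',c['img']); np.savez('w3.npz',W=cloud(c,st),img=c['img']); rollers(c,st)
E
```

```text
1.05 [168.2 653.7 302.8] [-0.      0.1255  0.9921  0.    ]
```

View pics/w3.png

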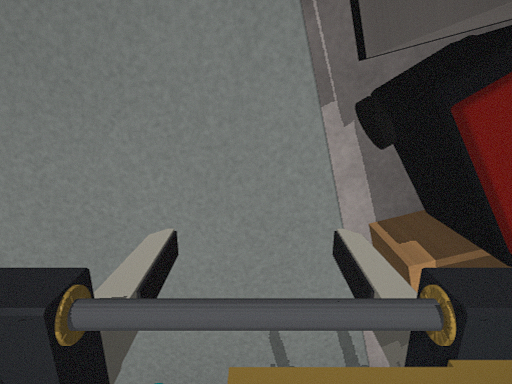

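The picture still shows the starting view (fingers and bench edge, no rollers), because the call was refused: every row needs all five keys.

>>> servo_tool --targets '[{"tx": -0.446, "ty": -0.364, "tz": -0.03, "yaw": 0, "jaw": 0.7}, {"tx": -0.446, "ty": -0.364, "tz": -0.03, "yaw": 0, "jaw": 0.7}, {"tx": -0.446, "ty": -0.364, "tz": -0.03, "yaw": 0, "jaw": 0.7}, {"tx": -0.446, "ty": -0.364, "tz": -0.03, "yaw": 0, "jaw": 0.7}, {"tx": -0.446, "ty": -0.364, "tz": -0.03, "yaw": 0, "jaw": 0.7}, {"tx": -0.446, "ty": -0.364, "tz": -0.03, "yaw": 0, "jaw": 0.7}, {"tx": -0.446, "ty": -0.364, "tz": -0.03, "yaw": 0, "jaw": 0.7}, {"tx": -0.446, "ty": -0.364, "tz": -0.03, "yaw": 0, "jaw": 0.7}, {"tx": -0.446, "ty": -0.364, "tz": -0.03, "yaw": 0, "jaw": 0.7}, {"tx": -0.446, "ty": -0.364, "tz": -0.03, "yaw": 0, "jaw": 0.7}, {"tx": -0.446, "ty": -0.364, "tz": -0.03, "yaw": 0, "jaw": 0.7}, {"tx": -0.446, "ty": -0.364, "tz": -0.03, "yaw": 0, "jaw": 0.7}, {"tx": -0.446, "ty": -0.364, "tz": -0.03, "yaw": 0, "jaw": 0.7}, {"tx": -0.446, "ty": -0.364, "tz": -0.03, "yaw": 0, "jaw": 0.7}]'

```text
t: 2.55
tcp_pos: [509.5, 189.8, 332.7]
tool_rot: [-0.0, 0.126, 0.992, 0.0]
ft_force: [-1.1, 0.8, 0.6]
width: 0.699
gripper_force: 0.0
```

Run:
```python
from h import *
st=env.state(); c=env.camera('wrist'); print(st['t'],st['tcp_pos'].round(1),np.round(st['tool_rot'],4),st['width'])
cv2.imwrite('pics/w4.png',c['img']); np.savez('w4.npz',W=cloud(c,st),img=c['img']); rollers(c,st)
```

```text
2.55 [509.5 189.8 332.7] [-1.000e-04  1.262e-01  9.920e-01  1.000e-04] 0.6994451233524421
p 0.94 sat 6.0 box [200. 233. 239. 279.] rect [610.2 108. ] [62.3 28.9] az 29.1 23.4 ztop 57.0
p 0.79 sat 4.0 box [308.  88. 360. 144.] rect [469.4 296.4] [31.7 62.2] az 116.8 116.2 ztop 57.2
p 0.7 sat 6.0 box [149. 112. 208. 142.] rect [436.  115.2] [62.  31.3] az 81.9 81.6 ztop 57.2
```

View pics/w4.png

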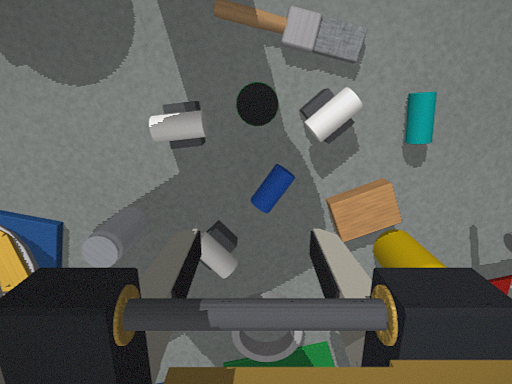

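>>> servo_tool --targets '[{"tx": -0.199, "ty": -0.406, "tz": -0.139, "yaw": 12.1, "jaw": 0.0}, {"tx": -0.199, "ty": -0.406, "tz": -0.139, "yaw": 12.1, "jaw": 0.0}, {"tx": -0.199, "ty": -0.406, "tz": -0.139, "yaw": 12.1, "jaw": 0.0}, {"tx": -0.199, "ty": -0.406, "tz": -0.139, "yaw": 12.1, "jaw": 0.0}, {"tx": -0.199, "ty": -0.406, "tz": -0.139, "yaw": 12.1, "jaw": 0.0}, {"tx": -0.199, "ty": -0.406, "tz": -0.139, "yaw": 12.1, "jaw": 0.0}, {"tx": -0.199, "ty": -0.406, "tz": -0.139, "yaw": 12.1, "jaw": 0.0}, {"tx": -0.199, "ty": -0.406, "tz": -0.139, "yaw": 12.1, "jaw": 0.0}, {"tx": -0.199, "ty": -0.406, "tz": -0.139, "yaw": 12.1, "jaw": 0.0}, {"tx": -0.199, "ty": -0.406, "tz": -0.139, "yaw": 12.1, "jaw": 0.0}, {"tx": -0.199, "ty": -0.406, "tz": -0.139, "yaw": 12.1, "jaw": 0.0}, {"tx": -0.199, "ty": -0.406, "tz": -0.139, "yaw": 12.1, "jaw": 0.0}, {"tx": -0.199, "ty": -0.406, "tz": -0.139, "yaw": 12.1, "jaw": 0.0}]'

```text
t: 3.95
tcp_pos: [601.1, -251.0, 471.6]
tool_rot: [-0.0, 0.229, 0.974, 0.0]
ft_force: [-0.3, 0.7, 0.4]
width: 0.005
gripper_force: 0.0
```

```bash
cat >> h.py <<'E'
def pockets(C,nn,e1,e2,near,W,img):
    # cage angle: template match of the 3 fixed (h~21) and 3 empty (h~-11) pockets
    D=W-C; h=D@nn; u,v=D@e1,D@e2
    hi=near&(h>6)&(h<26)&(np.hypot(u,v)<116); lo=near&(h<-7)&(h>-15)&(np.hypot(u,v)<116)&(np.hypot(u,v)>42)
    def score(th):
        s=0
        for k,M in [(0,hi),(120,hi),(180,hi),(60,lo),(240,lo),(300,lo)]:
            a=np.radians(th+k); x=u*np.cos(a)+v*np.sin(a); y=-u*np.sin(a)+v*np.cos(a)
            L,B=(31,16) if M is hi else (34,19)
            s+=(M&(abs(x-79)<L)&(abs(y)<B)).sum()
        return s
    t=np.arange(-180,180,1.0); s=[score(x) for x in t]; b=t[np.argmax(s)]
    t=np.arange(b-4,b+4,.2); s=np.array([score(x) for x in t]); th=t[s>=s.max()*0.995].mean(); return th,s.max()/(hi.sum()+lo.sum())
def look(name):
    st=env.state(); c=env.camera('wrist'); print(st['t'],st['tcp_pos'].round(1),np.round(st['tool_rot'],4))
    cv2.imwrite(f'pics/{name}.png',c['img']); W=cloud(c,st); np.savez(f'{name}.npz',W=W,img=c['img'],tcp=st['tcp_pos'],q=st['tool_rot'])
    return st,c,W
E
python3 - <<'E'
from h import *
st,c,W=look('w5'); f=fitcage(W,c['img']); print(pockets(*f,W,c['img']))
E
```

```text
3.95 [ 601.1 -251.   471.6] [-1.000e-04  2.286e-01  9.735e-01  1.000e-04]
n [-0.872  0.484  0.078] tilt 85.53 dh az 150.98 ctr(top face) [ 588.8 -266.   568.3] rad 465.8 std 41.84 14
(np.float64(-124.19999999999995), np.float64(0.4245242214532872))
```

View pics/w5.png

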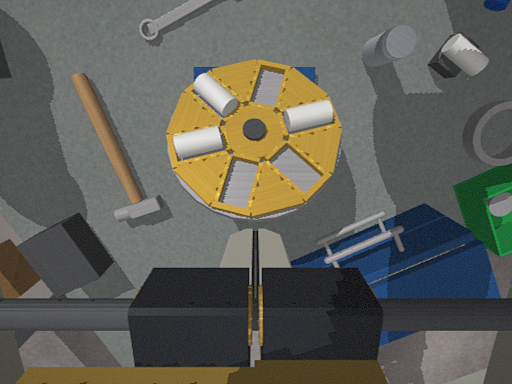

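```bash
sed -i 's/&near&(W\[...,2\]>30)/\&near\&(W[...,2]>30)\&(W[...,2]<230)/' h.py
python3 - <<'E'
from h import *
d=np.load('w5.npz'); W,img=d['W'],d['img']; f=fitcage(W,img); print(pockets(*f,W,img)); C,n,e1,e2,_=f; print(e1.round(3),e2.round(3))
E
```

```text
n [-0.513  0.255  0.819] tilt 34.97 dh az 153.62 ctr(top face) [ 563.  -233.4  116.9] rad 122.2 std 0.7 54
(np.float64(-74.59999999999994), np.float64(0.8685705959492933))
[-0.734  0.364 -0.573] [-0.444 -0.896 -0.   ]
```

```bash
cat >> h.py <<'E'
N=np.array([-0.5135,0.2555,0.8192]); N/=np.linalg.norm(N)
CT=np.array([563.0,-233.4,117.0]); O=CT-11*N
E1=np.array([-0.734,0.364,-0.573]); E1-=N*(E1@N); E1/=np.linalg.norm(E1); E2=np.cross(N,E1)
def P(phi,r,h):  # point on face: phi deg, radius, height over washer
    a=np.radians(phi); return O+h*N+r*(np.cos(a)*E1+np.sin(a)*E2)
def delta(tgt,st=None):
    st=st or env.state(); return ((np.asarray(tgt)-st['tcp_pos'])@rot(st['tool_rot'])).round(1)
def yaw_to(az,st=None): # yaw (deg) bringing tool y (mod 180) to world azimuth az
    st=st or env.state(); Rt=rot(st['tool_rot']); cur=np.degrees(np.arctan2(Rt[1,1],Rt[0,1])); return round(-(((az-cur)+90)%180-90),2)
def push(phi,rho=92,off=0,drop=5,q=None,corner=(-10,13)):
    Rt=rot(q if q is not None else env.state()['tool_rot'])
    A=P(phi,rho,16); a=P(phi,rho+1,16)-A; s=np.array([a[1],-a[0],0]); s/=np.linalg.norm(s)
    if s@E1<0: s=-s
    return A+s*(16+off)-Rt@np.array([corner[0],corner[1],84.])+np.array([0,0,-drop])
E
python3 - <<'E'
from h import *
st=env.state(); d=np.degrees(np.arctan2(*rot(st['tool_rot'])[[1,0],0])); print('x az',d)
up=push(105.4,off=15)+[0,0,60]; print('above',up.round(1),delta(up),'pre',delta(push(105.4,off=15)))
for dl in range(0,17,2): print(dl,delta(push(105.4+dl)))
E
```

```text
x az 153.57377726064158
above [ 494.1 -320.3  274.2] [  65.  -109.7  197.6] pre [  65.  -109.7  257.6]
0 [  50.4 -106.4  257.6]
2 [  47.7 -105.9  255.8]
4 [  45.1 -105.3  254.1]
6 [  42.5 -104.7  252.3]
8 [  39.9 -103.9  250.6]
10 [  37.3 -103.   249. ]
12 [  34.8 -102.1  247.3]
14 [  32.3 -101.   245.7]
16 [ 29.8 -99.8 244.1]
```

>>> servo_tool --targets '[{"tx": 0.065, "ty": -0.11, "tz": 0.198, "yaw": 0, "jaw": 0}, {"tx": 0.065, "ty": -0.11, "tz": 0.198, "yaw": 0, "jaw": 0}, {"tx": 0.065, "ty": -0.11, "tz": 0.198, "yaw": 0, "jaw": 0}, {"tx": 0.065, "ty": -0.11, "tz": 0.198, "yaw": 0, "jaw": 0}, {"tx": 0.065, "ty": -0.11, "tz": 0.198, "yaw": 0, "jaw": 0}, {"tx": 0.065, "ty": -0.11, "tz": 0.198, "yaw": 0, "jaw": 0}, {"tx": 0.065, "ty": -0.11, "tz": 0.225, "yaw": 0, "jaw": 0}, {"tx": 0.065, "ty": -0.11, "tz": 0.25, "yaw": 0, "jaw": 0}, {"tx": 0.065, "ty": -0.11, "tz": 0.2575, "yaw": 0, "jaw": 0}, {"tx": 0.06, "ty": -0.108, "tz": 0.2575, "yaw": 0, "jaw": 0}, {"tx": 0.056, "ty": -0.107, "tz": 0.2575, "yaw": 0, "jaw": 0}, {"tx": 0.056, "ty": -0.107, "tz": 0.2575, "yaw": 0, "jaw": 0}]'

```text
t: 5.2
tcp_pos: [504.2, -323.5, 215.9]
tool_rot: [0.001, 0.229, 0.973, -0.0]
ft_force: [1.2, -0.0, 0.7]
width: 0.004
gripper_force: 0.0
```

Run:
```python
from h import *
st=env.state(); print(st['t'],st['ft_force'].round(1),st['tcp_pos'].round(1))
for dl in range(-2,17,2): print(dl,delta(push(105.4+dl)))
```

```text
5.2 [ 1.2 -0.   0.7] [ 504.2 -323.5  215.9]
-2 [-1.3  1.3  3.6]
0 [-3.9  1.7  1.8]
2 [-6.6  2.1  0. ]
4 [-9.2  2.7 -1.7]
6 [-11.8   3.4  -3.4]
8 [-14.4   4.1  -5.1]
10 [-17.    5.   -6.8]
12 [-19.5   6.   -8.5]
14 [-22.    7.1 -10.1]
16 [-24.5   8.2 -11.7]
```

>>> servo_tool --targets '[{"tx": -0.002, "ty": 0.001, "tz": 0.0, "yaw": 0, "jaw": 0}, {"tx": -0.004, "ty": 0.0015, "tz": 0.0, "yaw": 0, "jaw": 0}, {"tx": -0.005, "ty": 0.002, "tz": -0.0, "yaw": 0, "jaw": 0}, {"tx": -0.006, "ty": 0.002, "tz": -0.0, "yaw": 0, "jaw": 0}, {"tx": -0.007, "ty": 0.002, "tz": -0.0005, "yaw": 0, "jaw": 0}, {"tx": -0.008, "ty": 0.0025, "tz": -0.001, "yaw": 0, "jaw": 0}]'

```text
t: 5.8
tcp_pos: [510.5, -324.6, 214.5]
tool_rot: [-0.002, 0.229, 0.973, 0.0]
ft_force: [-13.8, 2.1, -3.2]
width: 0.006
gripper_force: 6.6
```

>>> servo_tool --targets '[{"tx": -0.001, "ty": 0.0, "tz": -0.0005, "yaw": 0, "jaw": 0}, {"tx": -0.002, "ty": 0.0005, "tz": -0.001, "yaw": 0, "jaw": 0}, {"tx": -0.003, "ty": 0.001, "tz": -0.002, "yaw": 0, "jaw": 0}]'

```text
t: 6.1
tcp_pos: [512.6, -325.0, 215.7]
tool_rot: [-0.003, 0.23, 0.973, 0.0]
ft_force: [-18.3, -0.3, -4.1]
width: 0.006
gripper_force: 8.2
```

Run:
```python
from h import *
st=env.state(); print(st['t'],st['ft_force'].round(1),st['tcp_pos'].round(1), st['effort'].round(1))
W0=np.load('w5.npz')
for n in ['top']:
    c=env.camera(n); W=cloud(c); f=fitcage(W,c['img']); d=np.load(n+'0.npz'); g=fitcage(d['W'],d['img'],verbose=False); print(pockets(*g,W,c['img']),pockets(*g,d['W'],d['img']))
```

```text
6.1 [-18.3  -0.3  -4.1] [ 512.6 -325.   215.7] [  5.2 -63.8 -69.6   2.8  -4.5   0.1]
n [-0.515  0.258  0.818] tilt 35.15 dh az 153.38 ctr(top face) [ 566.5 -236.4  118.1] rad 120.3 std 2.43 35
(np.float64(-73.28571428571423), np.float64(0.8468720821661998)) (np.float64(-74.49999999999994), np.float64(0.8377874456183965))
```

>>> servo_tool --targets '[{"tx": -0.001, "ty": 0.0, "tz": -0.0007, "yaw": 0, "jaw": 0}, {"tx": -0.002, "ty": 0.0005, "tz": -0.0014, "yaw": 0, "jaw": 0}, {"tx": -0.003, "ty": 0.001, "tz": -0.002, "yaw": 0, "jaw": 0}, {"tx": -0.003, "ty": 0.001, "tz": -0.002, "yaw": 0, "jaw": 0}]'

```text
t: 6.55
tcp_pos: [515.8, -325.7, 217.9]
tool_rot: [-0.003, 0.23, 0.973, -0.0]
ft_force: [-17.7, -0.2, -2.9]
width: 0.004
gripper_force: 8.3
```

>>> servo_tool --targets '[{"tx": -0.0013, "ty": 0.0004, "tz": -0.0008, "yaw": 0, "jaw": 0}, {"tx": -0.0026, "ty": 0.0008, "tz": -0.0016, "yaw": 0, "jaw": 0}, {"tx": -0.0039, "ty": 0.0012, "tz": -0.0025, "yaw": 0, "jaw": 0}, {"tx": -0.0052, "ty": 0.0017, "tz": -0.0033, "yaw": 0, "jaw": 0}, {"tx": -0.0065, "ty": 0.0022, "tz": -0.0041, "yaw": 0, "jaw": 0}, {"tx": -0.0078, "ty": 0.0027, "tz": -0.005, "yaw": 0, "jaw": 0}, {"tx": -0.009, "ty": 0.0032, "tz": -0.0058, "yaw": 0, "jaw": 0}, {"tx": -0.0102, "ty": 0.0037, "tz": -0.0066, "yaw": 0, "jaw": 0}]'

```text
t: 7.35
tcp_pos: [526.5, -327.1, 224.7]
tool_rot: [-0.003, 0.23, 0.973, -0.0]
ft_force: [-20.3, 0.4, 0.1]
width: 0.004
gripper_force: 9.8
```

Run:
```python
from h import *
st=env.state(); print(st['t'],st['ft_force'].round(1),st['tcp_pos'].round(1))
d=np.load('top0.npz'); g=fitcage(d['W'],d['img'],verbose=False)
c=env.camera('top'); W=cloud(c); print(pockets(*g,W,c['img']))
for dl in range(8,17,2): print(dl,delta(push(105.4+dl)))
```

```text
7.35 [-20.3   0.4   0.1] [ 526.5 -327.1  224.7]
(np.float64(-63.09999999999995), np.float64(0.8320610687022901))
8 [ 6.6 -2.6  3.8]
10 [ 4.1 -1.7  2.1]
12 [ 1.5 -0.7  0.4]
14 [-1.   0.4 -1.2]
16 [-3.4  1.5 -2.8]
```

>>> servo_tool --targets '[{"tx": -0.0013, "ty": 0.0005, "tz": -0.0009, "yaw": 0, "jaw": 0}, {"tx": -0.0026, "ty": 0.001, "tz": -0.0017, "yaw": 0, "jaw": 0}, {"tx": -0.003, "ty": 0.0012, "tz": -0.002, "yaw": 0, "jaw": 0}, {"tx": 0.008, "ty": 0.0, "tz": -0.002, "yaw": 0, "jaw": 0}, {"tx": 0.012, "ty": 0.0, "tz": -0.04, "yaw": 0, "jaw": 0}, {"tx": 0.01, "ty": 0.01, "tz": -0.08, "yaw": 0, "jaw": 0}, {"tx": -0.033, "ty": 0.1, "tz": -0.247, "yaw": 0, "jaw": 0.0}, {"tx": -0.033, "ty": 0.1, "tz": -0.247, "yaw": 0, "jaw": 0.0}, {"tx": -0.033, "ty": 0.1, "tz": -0.247, "yaw": 0, "jaw": 0.0}, {"tx": -0.033, "ty": 0.1, "tz": -0.247, "yaw": 0, "jaw": 0.0}, {"tx": -0.033, "ty": 0.1, "tz": -0.247, "yaw": 0, "jaw": 0.0}, {"tx": -0.033, "ty": 0.1, "tz": -0.247, "yaw": 0, "jaw": 0.0}]'

```text
t: 8.6
tcp_pos: [602.8, -251.8, 473.3]
tool_rot: [0.001, 0.229, 0.973, -0.0]
ft_force: [0.3, 0.6, -0.5]
width: 0.005
gripper_force: 0.0
```

Run:
```python
from h import *
st,c,W=look('w6'); f=fitcage(W,c['img']); print(pockets(*f,W,c['img']))
# roller R3 (436,115.2) az 81.7: closing axis az 81.7+90
for nm,xy,az in [('R3',(436,115.2),81.7),('R2',(469.4,296.4),116.5),('R1',(611,105),28)]:
    print(nm,'gripA yaw',yaw_to(az+90),'gripB yaw',yaw_to(az),'delta to grasp',delta([*xy,41+84-2.5]))
print(np.degrees(np.arctan2(*rot(st['tool_rot'])[[1,0],1])),st['joints'].round(2))
```

```text
8.6 [ 602.8 -251.8  473.3] [ 6.000e-04  2.290e-01  9.734e-01 -1.000e-04]
n [-0.513  0.255  0.819] tilt 34.97 dh az 153.59 ctr(top face) [ 562.5 -233.3  116.5] rad 122.2 std 0.7 59
(np.float64(-60.59999999999993), np.float64(0.8602150537634409))
R3 gripA yaw 71.79 gripB yaw -18.21 delta to grasp [312.8 254.4 349.8]
R2 gripA yaw 36.99 gripB yaw -53.01 delta to grasp [363.8 431.5 349.8]
R1 gripA yaw -54.51 gripB yaw 35.49 delta to grasp [151.7 323.4 349.7]
63.52016905238546 [-0.43  0.07  1.21  0.    1.85 -1.54]
```

>>> servo_tool --targets '[{"tx": 0.313, "ty": 0.2545, "tz": 0.28, "yaw": 71.8, "jaw": 0.6}, {"tx": 0.313, "ty": 0.2545, "tz": 0.28, "yaw": 71.8, "jaw": 0.6}, {"tx": 0.313, "ty": 0.2545, "tz": 0.28, "yaw": 71.8, "jaw": 0.6}, {"tx": 0.313, "ty": 0.2545, "tz": 0.28, "yaw": 71.8, "jaw": 0.6}, {"tx": 0.313, "ty": 0.2545, "tz": 0.28, "yaw": 71.8, "jaw": 0.6}, {"tx": 0.313, "ty": 0.2545, "tz": 0.28, "yaw": 71.8, "jaw": 0.6}, {"tx": 0.313, "ty": 0.2545, "tz": 0.28, "yaw": 71.8, "jaw": 0.6}, {"tx": 0.313, "ty": 0.2545, "tz": 0.28, "yaw": 71.8, "jaw": 0.6}, {"tx": 0.313, "ty": 0.2545, "tz": 0.28, "yaw": 71.8, "jaw": 0.6}, {"tx": 0.313, "ty": 0.2545, "tz": 0.28, "yaw": 71.8, "jaw": 0.6}, {"tx": 0.313, "ty": 0.2545, "tz": 0.28, "yaw": 71.8, "jaw": 0.6}, {"tx": 0.313, "ty": 0.2545, "tz": 0.28, "yaw": 71.8, "jaw": 0.6}]'

```text
t: 9.85
tcp_pos: [435.4, 115.2, 191.7]
tool_rot: [-0.0, 0.756, 0.654, -0.001]
ft_force: [0.7, 0.2, -0.1]
width: 0.599
gripper_force: 0.0
```

Run:
```python
from h import *
st,c,W=look('w7'); rollers(c,st)
for nm,xy,az in [('R3',(436,115.2),81.7)]:
    print(nm,'gripA yaw',yaw_to(az+90),'delta to grasp',delta([*xy,41+84-2.5]))
print(st['width'],st['joints'].round(2))
```

```text
9.85 [435.4 115.2 191.7] [-3.000e-04  7.562e-01  6.544e-01 -8.000e-04]
p 0.93 sat 7.0 box [427. 152. 512. 226.] rect [610.2 106.9] [62.3 30.3] az 30.0 34.8 ztop 56.8
p 0.79 sat 6.0 box [240. 165. 274. 249.] rect [436.2 114.8] [62.1 31.2] az 82.4 82.0 ztop 57.0
R3 gripA yaw -0.07 delta to grasp [ 0.6 -0.6 70.6]
0.5990403803780648 [ 0.2  -0.34  2.04 -0.    1.44  0.35]
```

>>> servo_tool --targets '[{"tx": 0.0, "ty": 0.0, "tz": 0.045, "yaw": 0, "jaw": 0.6}, {"tx": 0.0, "ty": 0.0, "tz": 0.062, "yaw": 0, "jaw": 0.6}, {"tx": 0.0, "ty": 0.0, "tz": 0.07, "yaw": 0, "jaw": 0.6}, {"tx": 0.0, "ty": 0.0, "tz": 0.07, "yaw": 0, "jaw": 0.6}, {"tx": 0.0, "ty": 0.0, "tz": 0.07, "yaw": 0, "jaw": 0.3}, {"tx": 0.0, "ty": 0.0, "tz": 0.07, "yaw": 0, "jaw": 0.25}, {"tx": 0.0, "ty": 0.0, "tz": 0.07, "yaw": 0, "jaw": 0.25}, {"tx": 0.0, "ty": 0.0, "tz": 0.07, "yaw": 0, "jaw": 0.25}, {"tx": 0.0, "ty": 0.0, "tz": 0.07, "yaw": 0, "jaw": 0.25}]' --newtons 16

```text
t: 10.85
tcp_pos: [436.2, 115.4, 123.6]
tool_rot: [-0.0, 0.757, 0.654, 0.0]
ft_force: [-3.9, 0.5, 6.1]
width: 0.338
gripper_force: 16.0
```

>>> servo_tool --targets '[{"tx": 0.0, "ty": 0.0, "tz": -0.003, "yaw": 0, "jaw": 0.25}, {"tx": 0.0, "ty": 0.0, "tz": -0.01, "yaw": 0, "jaw": 0.25}, {"tx": 0.0, "ty": 0.0, "tz": -0.03, "yaw": 0, "jaw": 0.25}, {"tx": 0.0, "ty": 0.0, "tz": -0.07, "yaw": 0, "jaw": 0.25}, {"tx": 0.0, "ty": 0.0, "tz": -0.07, "yaw": 0, "jaw": 0.25}]'

```text
t: 11.35
tcp_pos: [437.6, 115.6, 198.2]
tool_rot: [0.002, 0.757, 0.654, 0.003]
ft_force: [1.6, 0.5, -1.9]
width: 0.338
gripper_force: 16.0
```

```bash
cat >> h.py <<'E'
CT=np.array([562.7,-233.3,116.8]); O=CT-11*N
def seat(phi,r=79): return P(phi,r,16)
E
python3 - <<'E'
from h import *
st,c,W=look('w8'); print(st['width'],st['gripper_force'],st['ft_force'].round(1))
r=rollers(c,st)
s=seat(-0.6,80.5); print('seat a',s.round(1),'yaw',yaw_to(63.6),'d hover',delta(s+[0,0,84-1.4+45]))
E
```

```text
11.35 [437.6 115.6 198.2] [0.0017 0.7566 0.6539 0.003 ]
0.3375128556188175 15.999371409416199 [ 1.6  0.5 -1.9]
p 0.93 sat 6.0 box [422. 151. 512. 225.] rect [610.3 107. ] [62.5 30.2] az 30.4 31.5 ztop 56.8
seat a [ 501.4 -202.    74.7] yaw -71.92 d hover [-304.6  110.2   -8.6]
```

>>> servo_tool --targets '[{"tx": -0.305, "ty": 0.11, "tz": -0.06, "yaw": -71.9, "jaw": 0.25}, {"tx": -0.305, "ty": 0.11, "tz": -0.06, "yaw": -71.9, "jaw": 0.25}, {"tx": -0.305, "ty": 0.11, "tz": -0.06, "yaw": -71.9, "jaw": 0.25}, {"tx": -0.305, "ty": 0.11, "tz": -0.06, "yaw": -71.9, "jaw": 0.25}, {"tx": -0.305, "ty": 0.11, "tz": -0.06, "yaw": -71.9, "jaw": 0.25}, {"tx": -0.305, "ty": 0.11, "tz": -0.06, "yaw": -71.9, "jaw": 0.25}, {"tx": -0.305, "ty": 0.11, "tz": -0.06, "yaw": -71.9, "jaw": 0.25}, {"tx": -0.305, "ty": 0.11, "tz": -0.06, "yaw": -71.9, "jaw": 0.25}, {"tx": -0.305, "ty": 0.11, "tz": -0.04, "yaw": -71.9, "jaw": 0.25}, {"tx": -0.305, "ty": 0.11, "tz": -0.015, "yaw": -71.9, "jaw": 0.25}, {"tx": -0.305, "ty": 0.11, "tz": -0.009, "yaw": -71.9, "jaw": 0.25}, {"tx": -0.305, "ty": 0.11, "tz": -0.009, "yaw": -71.9, "jaw": 0.25}]'

```text
t: 12.65
tcp_pos: [500.4, -202.1, 200.4]
tool_rot: [-0.001, 0.229, 0.973, 0.0]
ft_force: [-0.4, -0.6, -1.7]
width: 0.339
gripper_force: 16.0
```

Run:
```python
from h import *
st,c,W=look('w9'); print(st['width'],st['ft_force'].round(1))
s=seat(-0.6,80.5); print('yaw',yaw_to(63.6),'d seat',delta(s+[0,0,84-1.4]))
Q=(W-st['tcp_pos'])@rot(st['tool_rot']); m=(Q[...,2]>60)&(Q[...,2]<97)&(abs(Q[...,1])<14)&(abs(Q[...,0])<45)
print(m.sum(),'roller in tool x',np.percentile(Q[m][:,0],[2,98]).round(1),'z',np.percentile(Q[m][:,2],[2,98]).round(1))
cv2.imwrite('pics/w9c.png',cv2.resize(c['img'][80:330,80:430],(700,500)))
```

```text
12.65 [ 500.4 -202.1  200.4] [-1.400e-03  2.291e-01  9.734e-01  3.000e-04]
0.33942456821441236 [-0.4 -0.6 -1.7]
yaw -0.08 d seat [-0.5  0.5 44.4]
5203 roller in tool x [-26.  30.] z [67.  90.1]
```

View pics/w9c.png

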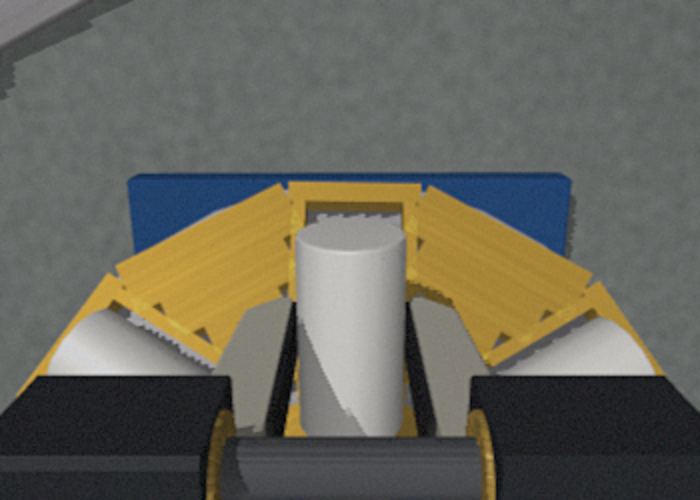

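>>> servo_tool --targets '[{"tx": 0.0, "ty": 0.0, "tz": 0.012, "yaw": 0, "jaw": 0.25}, {"tx": 0.0, "ty": 0.0, "tz": 0.02, "yaw": 0, "jaw": 0.25}, {"tx": 0.0, "ty": 0.0, "tz": 0.024, "yaw": 0, "jaw": 0.25}, {"tx": 0.0, "ty": 0.0, "tz": 0.026, "yaw": 0, "jaw": 0.25}, {"tx": 0.0, "ty": 0.0, "tz": 0.028, "yaw": 0, "jaw": 0.25}, {"tx": 0.0, "ty": 0.0, "tz": 0.03, "yaw": 0, "jaw": 0.25}]' --newtons 10

```text
t: 13.3
tcp_pos: [501.0, -202.4, 172.0]
tool_rot: [0.0, 0.229, 0.974, -0.0]
ft_force: [-1.4, 1.2, -0.3]
width: 0.339
gripper_force: 10.0
```

>>> servo_tool --targets '[{"tx": 0.0, "ty": 0.0, "tz": 0.002, "yaw": 0, "jaw": 0.25}, {"tx": 0.0, "ty": 0.0, "tz": 0.004, "yaw": 0, "jaw": 0.25}, {"tx": 0.0, "ty": 0.0, "tz": 0.006, "yaw": 0, "jaw": 0.25}, {"tx": 0.0, "ty": 0.0, "tz": 0.008, "yaw": 0, "jaw": 0.25}]'

```text
t: 13.7
tcp_pos: [500.9, -202.4, 163.6]
tool_rot: [0.0, 0.229, 0.974, -0.0]
ft_force: [-0.6, 0.6, -1.6]
width: 0.341
gripper_force: 10.0
```

```bash
cat >> h.py <<'E'
def axisfit(W,st,ymax=13):
    # tilt of the held roller: top ridge profile in tool x-z
    Q=(W-st['tcp_pos'])@rot(st['tool_rot']); m=(abs(Q[...,1])<3)&(abs(Q[...,0])<40)&(Q[...,2]>40)&(Q[...,2]<100)
    q=Q[m]; p=np.polyfit(q[:,0],q[:,2],1)
    for _ in range(5):
        r=q[:,2]-np.polyval(p,q[:,0]); k=abs(r)<3; p=np.polyfit(q[k,0],q[k,2],1)
    print('ridge pitch deg',np.degrees(np.arctan(p[0])).round(1),'z at 0',p[1].round(1),'x',np.percentile(q[k,0],[1,99]).round(1),k.sum())
E
python3 - <<'E'
from h import *
st,c,W=look('w10'); print(st['width'],st['ft_force'].round(1),delta(seat(-0.6,80.5)+[0,0,84-1.4])); axisfit(W,st)
d=np.load('w9.npz'); axisfit(d['W'],dict(tcp_pos=d['tcp'],tool_rot=d['q']))
E
```

```text
13.7 [ 500.9 -202.4  163.6] [ 1.000e-04  2.286e-01  9.735e-01 -1.000e-04]
0.34104157512871475 [-0.6  0.6 -1.6] [-0.4  0.7  6. ]
ridge pitch deg 40.1 z at 0 63.1 x [-12.2  34. ] 1186
ridge pitch deg 0.0 z at 0 67.9 x [-25.4  29.9] 1029
```

>>> servo_tool --targets '[{"tx": 0.0, "ty": 0.0, "tz": 0.0015, "yaw": 0, "jaw": 0.25}, {"tx": 0.0, "ty": 0.0, "tz": 0.0025, "yaw": 0, "jaw": 0.25}, {"tx": 0.0, "ty": 0.0, "tz": 0.0025, "yaw": 0, "jaw": 0.36}, {"tx": 0.0, "ty": 0.0, "tz": 0.0025, "yaw": 0, "jaw": 0.4}, {"tx": 0.0, "ty": 0.0, "tz": 0.0025, "yaw": 0, "jaw": 0.5}, {"tx": 0.0, "ty": 0.0, "tz": -0.01, "yaw": 0, "jaw": 0.5}, {"tx": 0.0, "ty": 0.0, "tz": -0.05, "yaw": 0, "jaw": 0.5}, {"tx": -0.03, "ty": 0.0, "tz": -0.1, "yaw": 0, "jaw": 0.5}, {"tx": -0.06, "ty": 0.0, "tz": -0.15, "yaw": 0, "jaw": 0.5}, {"tx": -0.06, "ty": 0.0, "tz": -0.15, "yaw": 0, "jaw": 0.5}]'

```text
t: 14.75
tcp_pos: [556.3, -229.9, 319.8]
tool_rot: [0.003, 0.229, 0.974, -0.001]
ft_force: [0.5, -0.3, -1.1]
width: 0.496
gripper_force: 0.0
```

```bash
cat >> h.py <<'E'
def seated(W,phi):
    # ridge of a roller near pocket phi: height over washer should be 32 all along
    D=W-O; h=D@N; a=np.radians(phi); u,v=D@E1,D@E2; x=u*np.cos(a)+v*np.sin(a)-79; y=-u*np.sin(a)+v*np.cos(a)
    m=(abs(x)<38)&(abs(y)<22)&(h>22)&(h<60)
    if m.sum()<20: print(phi,'nothing',m.sum()); return
    t=(abs(y)<3)&m; r=cv2.minAreaRect(np.c_[x[m],y[m]].astype(np.float32))
    print(phi,'ctr x,y',np.round(r[0],1),np.round(r[1],1),round(r[2],1),'ridge h',[np.median(h[t&(abs(x-k)<6)]).round(1) if (t&(abs(x-k)<6)).sum() else None for k in(-22,0,22)])
E
python3 - <<'E'
from h import *
st,c,W=look('w11'); print(st['ft_force'].round(1)); f=fitcage(W,c['img']); print(pockets(*f,W,c['img'])); seated(W,-0.6)
rollers(c,st)
for nm,xy,az in [('R2',(469.4,296.4),116.6),('R1',(610.5,106.5),29)]:
    print(nm,'gripA yaw',yaw_to(az+90),'gripB yaw',yaw_to(az),'delta to grasp',delta([*xy,41+84-2]))
E
```

```text
14.75 [ 556.3 -229.9  319.8] [ 3.000e-03  2.286e-01  9.735e-01 -6.000e-04]
[ 0.5 -0.3 -1.1]
n [-0.513  0.255  0.819] tilt 34.97 dh az 153.59 ctr(top face) [ 561.5 -233.1  115.7] rad 121.1 std 0.63 49
(np.float64(-60.59999999999994), np.float64(0.7161211599196096))
-0.6 ctr x,y [2.3 0.4] [29.  62.7] 89.8 ridge h [np.float64(31.3), np.float64(31.5), np.float64(31.5)]
p 0.83 sat 7.0 box [241.  84. 273. 150.] rect [ 501.5 -188.5] [80.7 57.5] az 61.9 8.1 ztop 69.9
R2 gripA yaw 36.97 gripB yaw -53.03 delta to grasp [312.1 432.6 192.9]
R1 gripA yaw -55.43 gripB yaw 34.57 delta to grasp [101.2 325.4 193.7]
```

>>> servo_tool --targets '[{"tx": 0.312, "ty": 0.4325, "tz": 0.12, "yaw": 37, "jaw": 0.55}, {"tx": 0.312, "ty": 0.4325, "tz": 0.12, "yaw": 37, "jaw": 0.55}, {"tx": 0.312, "ty": 0.4325, "tz": 0.12, "yaw": 37, "jaw": 0.55}, {"tx": 0.312, "ty": 0.4325, "tz": 0.12, "yaw": 37, "jaw": 0.55}, {"tx": 0.312, "ty": 0.4325, "tz": 0.12, "yaw": 37, "jaw": 0.55}, {"tx": 0.312, "ty": 0.4325, "tz": 0.12, "yaw": 37, "jaw": 0.55}, {"tx": 0.312, "ty": 0.4325, "tz": 0.12, "yaw": 37, "jaw": 0.55}, {"tx": 0.312, "ty": 0.4325, "tz": 0.12, "yaw": 37, "jaw": 0.55}, {"tx": 0.312, "ty": 0.4325, "tz": 0.12, "yaw": 37, "jaw": 0.55}, {"tx": 0.312, "ty": 0.4325, "tz": 0.12, "yaw": 37, "jaw": 0.55}, {"tx": 0.312, "ty": 0.4325, "tz": 0.12, "yaw": 37, "jaw": 0.55}, {"tx": 0.312, "ty": 0.4325, "tz": 0.12, "yaw": 37, "jaw": 0.55}, {"tx": 0.312, "ty": 0.4325, "tz": 0.12, "yaw": 37, "jaw": 0.55}]'

```text
t: 16.15
tcp_pos: [466.5, 297.6, 192.6]
tool_rot: [-0.0, 0.525, 0.851, -0.001]
ft_force: [-0.2, 0.2, 0.3]
width: 0.551
gripper_force: 0.0
```

Run:
```python
from h import *
st,c,W=look('w12'); rollers(c,st)
xy,az=(469.4,296.4),116.6
print('yaw',yaw_to(az+90),'delta to grasp',delta([*xy,41+84-2]))
V=np.load('w4.npz')['W']; Q=(V-np.array([*xy,0]))@rot(st['tool_rot']); m=(V[...,2]>32)&(V[...,2]<200)&(abs(Q[...,0])<14)&(abs(Q[...,1])<50)&(abs(Q[...,1])>18)
print('obstacle pts',m.sum(), Q[m].round(0)[:5])
```

```text
16.15 [466.5 297.6 192.6] [-5.000e-04  5.247e-01  8.513e-01 -1.000e-03]
p 0.68 sat 6.0 box [237. 171. 278. 256.] rect [469.7 296.2] [30.9 62.4] az 115.9 116.4 ztop 57.0
yaw -0.04 delta to grasp [-0.6  1.8 70.6]
obstacle pts 13 [[ 10. -26. -33.]
 [  8. -23. -33.]
 [  8. -20. -32.]
 [  5. -20. -32.]
 [ -3. -22. -32.]]
```

>>> servo_tool --targets '[{"tx": -0.001, "ty": 0.002, "tz": 0.045, "yaw": 0, "jaw": 0.55}, {"tx": -0.001, "ty": 0.002, "tz": 0.062, "yaw": 0, "jaw": 0.55}, {"tx": -0.001, "ty": 0.002, "tz": 0.0705, "yaw": 0, "jaw": 0.55}, {"tx": -0.001, "ty": 0.002, "tz": 0.0705, "yaw": 0, "jaw": 0.55}, {"tx": -0.001, "ty": 0.002, "tz": 0.0705, "yaw": 0, "jaw": 0.3}, {"tx": -0.001, "ty": 0.002, "tz": 0.0705, "yaw": 0, "jaw": 0.25}, {"tx": -0.001, "ty": 0.002, "tz": 0.0705, "yaw": 0, "jaw": 0.25}, {"tx": -0.001, "ty": 0.002, "tz": 0.0705, "yaw": 0, "jaw": 0.25}]' --newtons 16

```text
t: 17.05
tcp_pos: [469.2, 296.7, 124.2]
tool_rot: [-0.001, 0.526, 0.851, -0.001]
ft_force: [-13.4, -8.3, 12.7]
width: 0.334
gripper_force: 16.0
```

>>> servo_tool --targets '[{"tx": 0.0, "ty": 0.0, "tz": 0.0, "yaw": 0, "jaw": 0.42}, {"tx": 0.0, "ty": -0.002, "tz": 0.002, "yaw": 0, "jaw": 0.42}, {"tx": 0.0, "ty": -0.002, "tz": 0.002, "yaw": 0, "jaw": 0.42}, {"tx": 0.0, "ty": -0.002, "tz": 0.002, "yaw": 0, "jaw": 0.3}, {"tx": 0.0, "ty": -0.002, "tz": 0.002, "yaw": 0, "jaw": 0.25}, {"tx": 0.0, "ty": -0.002, "tz": 0.002, "yaw": 0, "jaw": 0.25}, {"tx": 0.0, "ty": -0.002, "tz": 0.002, "yaw": 0, "jaw": 0.25}]'

```text
t: 17.75
tcp_pos: [468.5, 296.4, 121.7]
tool_rot: [0.0, 0.526, 0.851, 0.001]
ft_force: [4.6, 3.7, 1.9]
width: 0.341
gripper_force: 16.0
```

>>> servo_tool --targets '[{"tx": 0.0, "ty": 0.0, "tz": -0.003, "yaw": 0, "jaw": 0.25}, {"tx": 0.0, "ty": 0.0, "tz": -0.01, "yaw": 0, "jaw": 0.25}, {"tx": 0.0, "ty": 0.0, "tz": -0.04, "yaw": 0, "jaw": 0.25}, {"tx": 0.0, "ty": 0.0, "tz": -0.08, "yaw": 0, "jaw": 0.25}, {"tx": 0.0, "ty": 0.0, "tz": -0.12, "yaw": 0, "jaw": 0.25}, {"tx": 0.0, "ty": 0.0, "tz": -0.12, "yaw": 0, "jaw": 0.25}]'

```text
t: 18.35
tcp_pos: [469.1, 296.7, 247.5]
tool_rot: [0.002, 0.526, 0.851, 0.003]
ft_force: [-0.1, 0.6, -1.5]
width: 0.339
gripper_force: 16.0
```

Run:
```python
from h import *
st=env.state(); print(st['width'],st['gripper_force'],st['ft_force'].round(1))
s=seat(179.4,77.5); print('seat b',s.round(1),'yaw',yaw_to(63.6),'d hover',delta(s+[0,0,84-3+45]))
```

```text
0.33931959276669943 15.997689664363861 [-0.1  0.6 -1.5]
seat b [ 616.6 -261.   165.3] yaw -37.03 d hover [-564.7 -117.2  -44.9]
```

>>> servo_tool --targets '[{"tx": -0.565, "ty": -0.117, "tz": -0.08, "yaw": -37, "jaw": 0.25}, {"tx": -0.565, "ty": -0.117, "tz": -0.08, "yaw": -37, "jaw": 0.25}, {"tx": -0.565, "ty": -0.117, "tz": -0.08, "yaw": -37, "jaw": 0.25}, {"tx": -0.565, "ty": -0.117, "tz": -0.08, "yaw": -37, "jaw": 0.25}, {"tx": -0.565, "ty": -0.117, "tz": -0.08, "yaw": -37, "jaw": 0.25}, {"tx": -0.565, "ty": -0.117, "tz": -0.08, "yaw": -37, "jaw": 0.25}, {"tx": -0.565, "ty": -0.117, "tz": -0.08, "yaw": -37, "jaw": 0.25}, {"tx": -0.565, "ty": -0.117, "tz": -0.08, "yaw": -37, "jaw": 0.25}, {"tx": -0.565, "ty": -0.117, "tz": -0.08, "yaw": -37, "jaw": 0.25}, {"tx": -0.565, "ty": -0.117, "tz": -0.08, "yaw": -37, "jaw": 0.25}, {"tx": -0.565, "ty": -0.117, "tz": -0.08, "yaw": -37, "jaw": 0.25}, {"tx": -0.565, "ty": -0.117, "tz": -0.08, "yaw": -37, "jaw": 0.25}, {"tx": -0.565, "ty": -0.117, "tz": -0.055, "yaw": -37, "jaw": 0.25}, {"tx": -0.565, "ty": -0.117, "tz": -0.045, "yaw": -37, "jaw": 0.25}, {"tx": -0.565, "ty": -0.117, "tz": -0.045, "yaw": -37, "jaw": 0.25}]' --newtons 12

```text
t: 19.85
tcp_pos: [615.6, -260.8, 283.7]
tool_rot: [-0.002, 0.229, 0.974, 0.001]
ft_force: [1.0, 0.8, -2.1]
width: 0.339
gripper_force: 12.0
```

Run:
```python
from h import *
st,c,W=look('w13'); print(st['width'],st['ft_force'].round(1)); axisfit(W,st)
s=seat(179.4,77.5); print('yaw',yaw_to(63.6),'d seat',delta(s+[0,0,84-3])); f=fitcage(W,c['img']); print(pockets(*f,W,c['img']))
```

```text
19.85 [ 615.6 -260.8  283.7] [-2.100e-03  2.285e-01  9.735e-01  5.000e-04]
0.33869614665772757 [ 1.   0.8 -2.1]
ridge pitch deg 0.2 z at 0 65.8 x [-24.1  30. ] 1024
yaw 0.01 d seat [-0.9 -0.  39.1]
n [-0.513  0.255  0.819] tilt 34.97 dh az 153.59 ctr(top face) [ 562.4 -233.4  116.4] rad 122.7 std 0.58 58
(np.float64(-60.59999999999994), np.float64(0.7108680037571137))
```

>>> servo_tool --targets '[{"tx": 0.0, "ty": 0.0, "tz": 0.0, "yaw": 0, "jaw": 0.25}, {"tx": 0.0, "ty": 0.0, "tz": 0.0, "yaw": 0, "jaw": 0.25}]'

```text
t: 20.1
tcp_pos: [616.4, -260.7, 287.6]
tool_rot: [0.001, 0.228, 0.974, -0.0]
ft_force: [-0.1, -0.2, -2.6]
width: 0.337
gripper_force: 12.0
```

Run:
```python
from h import *
st=env.state(); s=seat(179.4,77.5); print(st['tcp_pos'].round(1),'yaw',yaw_to(63.6),'d seat',delta(s+[0,0,81.8]))
```

```text
[ 616.4 -260.7  287.6] yaw 0.03 d seat [-0.2 -0.1 40.5]
```

>>> servo_tool --targets '[{"tx": 0.0, "ty": 0.0, "tz": 0.01, "yaw": 0, "jaw": 0.25}, {"tx": 0.0, "ty": 0.0, "tz": 0.018, "yaw": 0, "jaw": 0.25}, {"tx": 0.0, "ty": 0.0, "tz": 0.021, "yaw": 0, "jaw": 0.25}, {"tx": 0.0, "ty": 0.0, "tz": 0.023, "yaw": 0, "jaw": 0.25}, {"tx": 0.0, "ty": 0.0, "tz": 0.025, "yaw": 0, "jaw": 0.25}, {"tx": 0.0, "ty": 0.0, "tz": 0.027, "yaw": 0, "jaw": 0.25}, {"tx": 0.0, "ty": 0.0, "tz": 0.029, "yaw": 0, "jaw": 0.25}]' --newtons 10

```text
t: 20.8
tcp_pos: [616.2, -261.4, 257.5]
tool_rot: [0.0, 0.229, 0.974, -0.0]
ft_force: [-3.5, 2.3, 1.2]
width: 0.34
gripper_force: 10.0
```

>>> servo_tool --targets '[{"tx": 0.0, "ty": 0.0, "tz": 0.002, "yaw": 0, "jaw": 0.25}, {"tx": 0.0, "ty": 0.0, "tz": 0.004, "yaw": 0, "jaw": 0.25}, {"tx": 0.0, "ty": 0.0, "tz": 0.0055, "yaw": 0, "jaw": 0.25}]'

```text
t: 21.1
tcp_pos: [616.3, -261.5, 251.6]
tool_rot: [0.0, 0.229, 0.974, -0.0]
ft_force: [-1.9, 1.4, -0.3]
width: 0.342
gripper_force: 10.0
```

Run:
```python
from h import *
st,c,W=look('w14'); print(st['width'],st['ft_force'].round(1)); axisfit(W,st)
s=seat(179.4,77.5); print('d seat',delta(s+[0,0,81.8])); seated(W,179.4)
```

```text
21.1 [ 616.3 -261.5  251.6] [ 1.000e-04  2.286e-01  9.735e-01 -0.000e+00]
0.3424129049811325 [-1.9  1.4 -0.3]
ridge pitch deg 22.2 z at 0 63.2 x [-17.1  36.6] 1228
d seat [-0.1  0.6  4.2]
179.4 ctr x,y [ 0.3 -0.1] [59.6 44.2] 0.6 ridge h [np.float64(42.6), np.float64(37.6), np.float64(32.5)]
```

>>> servo_tool --targets '[{"tx": 0.0, "ty": 0.0, "tz": 0.0008, "yaw": 0, "jaw": 0.25}, {"tx": 0.0, "ty": 0.0, "tz": 0.0008, "yaw": 0, "jaw": 0.25}, {"tx": 0.0, "ty": 0.0, "tz": 0.0008, "yaw": 0, "jaw": 0.345}, {"tx": 0.0, "ty": 0.0, "tz": 0.0008, "yaw": 0, "jaw": 0.35}, {"tx": 0.0, "ty": 0.0, "tz": 0.0008, "yaw": 0, "jaw": 0.38}, {"tx": 0.0, "ty": 0.0, "tz": 0.0008, "yaw": 0, "jaw": 0.5}, {"tx": 0.0, "ty": 0.0, "tz": -0.01, "yaw": 0, "jaw": 0.5}, {"tx": 0.0, "ty": 0.0, "tz": -0.05, "yaw": 0, "jaw": 0.5}, {"tx": -0.02, "ty": 0.0, "tz": -0.1, "yaw": 0, "jaw": 0.3}, {"tx": -0.02, "ty": 0.0, "tz": -0.15, "yaw": 0, "jaw": 0.0}, {"tx": -0.01, "ty": 0.0, "tz": -0.19, "yaw": 0, "jaw": 0.0}, {"tx": -0.01, "ty": 0.0, "tz": -0.19, "yaw": 0, "jaw": 0.0}]' --newtons 3

```text
t: 22.35
tcp_pos: [624.5, -265.6, 450.5]
tool_rot: [0.005, 0.229, 0.974, -0.001]
ft_force: [0.0, 0.0, -0.0]
width: 0.205
gripper_force: 0.0
```

Run:
```python
from h import *
st,c,W=look('w15'); print(st['ft_force'].round(1)); f=fitcage(W,c['img']); th=pockets(*f,W,c['img'])[0]; print(th); seated(W,th+60); seated(W,th+240); seated(W,th); seated(W,th+180)
# next push: fixed roller 180
p0=th+180
up=push(p0,off=12)+[0,0,60]; print('above',delta(up),'pre',delta(push(p0,off=12)))
for dl in range(-2,36,3): print(dl,delta(push(p0+dl)))
```

```text
22.35 [ 624.5 -265.6  450.5] [ 0.0049  0.2286  0.9735 -0.001 ]
[ 0.  0. -0.]
n [-0.513  0.255  0.819] tilt 34.97 dh az 153.6 ctr(top face) [ 562.7 -233.4  116.7] rad 122.5 std 0.67 49
-60.499999999999936
-0.49999999999993605 ctr x,y [2.8 0.2] [29.5 63.8] 89.8 ridge h [np.float64(31.0), np.float64(31.3), np.float64(31.9)]
179.50000000000006 ctr x,y [-9.4  0.2] [57.1 30.1] 0.5 ridge h [np.float64(39.9), np.float64(34.8), np.float64(30.7)]
-60.499999999999936 ctr x,y [-0.1 -2.4] [29. 63.] 89.6 ridge h [np.float64(31.7), np.float64(31.7), np.float64(31.3)]
119.50000000000006 ctr x,y [-0.3  0.4] [28.4 62. ] 89.2 ridge h [np.float64(31.6), np.float64(31.2), np.float64(31.5)]
above [  72.8 -103.5  160.3] pre [  73.2 -103.5  220.3]
-2 [ 64.8 -99.5 222. ]
1 [ 61.  -97.9 219.6]
4 [ 57.3 -96.  217.3]
7 [ 53.7 -93.9 215. ]
10 [ 50.1 -91.6 212.9]
13 [ 46.7 -89.1 210.8]
16 [ 43.3 -86.4 208.8]
19 [ 40.1 -83.5 207. ]
22 [ 36.9 -80.4 205.2]
25 [ 33.9 -77.1 203.6]
28 [ 31.  -73.7 202.1]
31 [ 28.2 -70.1 200.7]
34 [ 25.6 -66.3 199.4]
```

Run:
```python
from h import *
st,c,W=look('w16')
D=W-O; h=D@N; a=np.radians(179.5); u,v=D@E1,D@E2; x=u*np.cos(a)+v*np.sin(a)-79; y=-u*np.sin(a)+v*np.cos(a)
m=(abs(x)<60)&(abs(y)<3)&(h>22)&(h<60)
for k in range(-54,32,6): t=m&(abs(x-k)<3); print(k,t.sum(),np.median(h[t]).round(1) if t.any() else None, end='; ')
print(); g=P(179.5,59.2,22.6)+[0,0,81.5]; print(g.round(1),delta(g))
cv2.imwrite('pics/w16c.png',cv2.resize(c['img'][30:260,120:420],(780,598)))
```

```text
22.4 [ 624.9 -265.7  446.6] [ 3.100e-03  2.285e-01  9.735e-01 -6.000e-04]
-54 0 None; -48 0 None; -42 8 44.3; -36 31 43.5; -30 31 42.0; -24 30 40.5; -18 31 39.1; -12 30 37.8; -6 25 36.6; 0 30 34.8; 6 24 33.3; 12 25 32.3; 18 25 30.7; 24 0 None; 30 0 None; 
[ 600.  -252.3  241.8] [ 29.    0.9 201.9]
```

View pics/w16c.png

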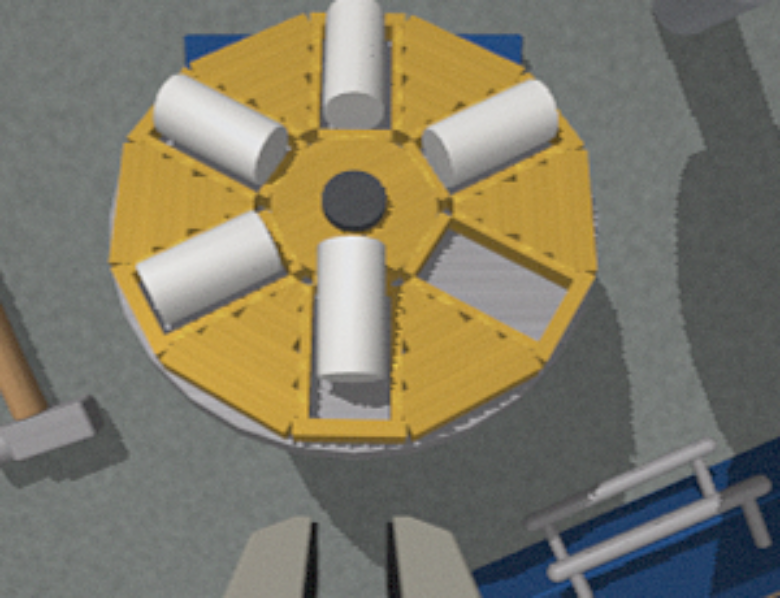

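>>> servo_tool --targets '[{"tx": 0.029, "ty": 0.0005, "tz": 0.05, "yaw": 0, "jaw": 0.5}, {"tx": 0.029, "ty": 0.0005, "tz": 0.1, "yaw": 0, "jaw": 0.5}, {"tx": 0.029, "ty": 0.0005, "tz": 0.145, "yaw": 0, "jaw": 0.5}, {"tx": 0.029, "ty": 0.0005, "tz": 0.155, "yaw": 0, "jaw": 0.5}, {"tx": 0.029, "ty": 0.0005, "tz": 0.155, "yaw": 0, "jaw": 0.5}]' --newtons 10

```text
t: 22.95
tcp_pos: [599.1, -252.4, 285.0]
tool_rot: [-0.002, 0.229, 0.974, 0.0]
ft_force: [-0.3, 0.0, 0.7]
width: 0.479
gripper_force: 0.0
```

Run:
```python
from h import *
st=env.state(); g=P(179.5,59.1,23.2)+[0,0,81.5]; print(st['tcp_pos'].round(1),st['width'],delta(g),yaw_to(63.6))
```

```text
[ 599.1 -252.4  285. ] 0.47872056093305576 [-0.5  0.4 42.8] -0.03
```

>>> servo_tool --targets '[{"tx": 0.0, "ty": 0.0, "tz": 0.025, "yaw": 0, "jaw": 0.5}, {"tx": 0.0, "ty": 0.0, "tz": 0.037, "yaw": 0, "jaw": 0.5}, {"tx": 0.0, "ty": 0.0, "tz": 0.043, "yaw": 0, "jaw": 0.5}, {"tx": 0.0, "ty": 0.0, "tz": 0.043, "yaw": 0, "jaw": 0.5}, {"tx": 0.0, "ty": 0.0, "tz": 0.043, "yaw": 0, "jaw": 0.36}, {"tx": 0.0, "ty": 0.0, "tz": 0.043, "yaw": 0, "jaw": 0.25}, {"tx": 0.0, "ty": 0.0, "tz": 0.043, "yaw": 0, "jaw": 0.25}, {"tx": 0.0, "ty": 0.0, "tz": 0.043, "yaw": 0, "jaw": 0.25}]' --newtons 12

```text
t: 23.75
tcp_pos: [599.6, -252.6, 244.6]
tool_rot: [0.0, 0.229, 0.974, -0.0]
ft_force: [-0.2, 0.3, 3.8]
width: 0.34
gripper_force: 12.0
```

>>> servo_tool --targets '[{"tx": 0.0, "ty": 0.0, "tz": -0.001, "yaw": 0, "jaw": 0.25}, {"tx": -0.003, "ty": 0.0, "tz": -0.0031, "yaw": 0, "jaw": 0.25}, {"tx": -0.006, "ty": 0.0, "tz": -0.0052, "yaw": 0, "jaw": 0.25}, {"tx": -0.009, "ty": 0.0, "tz": -0.0073, "yaw": 0, "jaw": 0.25}, {"tx": -0.012, "ty": 0.0, "tz": -0.0094, "yaw": 0, "jaw": 0.25}, {"tx": -0.015, "ty": 0.0, "tz": -0.0115, "yaw": 0, "jaw": 0.25}, {"tx": -0.015, "ty": 0.0, "tz": -0.0115, "yaw": 0, "jaw": 0.25}]'

```text
t: 24.45
tcp_pos: [613.3, -259.4, 255.6]
tool_rot: [0.0, 0.229, 0.974, -0.0]
ft_force: [-0.4, 0.0, -1.9]
width: 0.338
gripper_force: 12.0
```

```bash
cat >> h.py <<'E'
def ridge(W,phi):
    D=W-O; h=D@N; a=np.radians(phi); u,v=D@E1,D@E2; x=u*np.cos(a)+v*np.sin(a)-79; y=-u*np.sin(a)+v*np.cos(a)
    m=(abs(x)<60)&(abs(y)<3)&(h>22)&(h<60)
    for k in range(-54,44,6): 
        t=m&(abs(x-k)<3)
        if t.sum()>3: print(k,t.sum(),np.median(h[t]).round(1), end='; ')
    print()
E
python3 - <<'E'
from h import *
st,c,W=look('w17'); print(st['width'],st['ft_force'].round(1)); axisfit(W,st); ridge(W,179.5)
E
```

```text
24.45 [ 613.3 -259.4  255.6] [ 2.000e-04  2.286e-01  9.735e-01 -1.000e-04]
0.3378712997846944 [-0.4  0.  -1.9]
ridge pitch deg 21.6 z at 0 66.9 x [-19.2  29.6] 1093
-24 36 44.1; -18 125 43.8; -12 122 42.1; -6 124 40.7; 0 123 39.4; 6 126 38.0; 12 131 36.5; 18 120 35.1; 24 131 33.7; 30 55 32.8;
```

>>> servo_tool --targets '[{"tx": -0.002, "ty": 0.0, "tz": -0.0014, "yaw": 0, "jaw": 0.25}, {"tx": -0.0038, "ty": 0.0, "tz": -0.0026, "yaw": 0, "jaw": 0.25}, {"tx": -0.0038, "ty": 0.0, "tz": -0.001, "yaw": 0, "jaw": 0.25}, {"tx": -0.0038, "ty": 0.0, "tz": 0.001, "yaw": 0, "jaw": 0.25}, {"tx": -0.0038, "ty": 0.0, "tz": 0.003, "yaw": 0, "jaw": 0.25}, {"tx": -0.0038, "ty": 0.0, "tz": 0.0045, "yaw": 0, "jaw": 0.25}]'

```text
t: 25.1
tcp_pos: [616.3, -260.9, 250.8]
tool_rot: [0.0, 0.229, 0.974, 0.0]
ft_force: [-1.6, 1.0, -0.6]
width: 0.336
gripper_force: 12.0
```

Run:
```python
from h import *
st,c,W=look('w18'); print(st['width'],st['ft_force'].round(1)); axisfit(W,st); ridge(W,179.5); g=P(179.5,74,16); print('tip over seat line',st['tcp_pos'][2]-84-(seat(179.5)[2]+((st['tcp_pos']-seat(179.5))[:2]@(E1[:2]/np.linalg.norm(E1[:2])))*-np.tan(np.radians(35))))
```

```text
25.1 [ 616.3 -260.9  250.8] [1.000e-04 2.286e-01 9.735e-01 0.000e+00]
0.3364372668824321 [-1.6  1.  -0.6]
ridge pitch deg 30.7 z at 0 65.2 x [-16.5  31.6] 1161
-30 11 35.3; -24 110 35.4; -18 118 34.8; -12 116 34.4; -6 115 34.2; 0 126 33.6; 6 125 33.2; 12 122 32.6; 18 130 32.2; 24 132 31.7; 30 55 31.4; 
tip over seat line 1.7142889489799131
```

>>> servo_tool --targets '[{"tx": 0.0, "ty": 0.0, "tz": 0.0005, "yaw": 0, "jaw": 0.25}, {"tx": 0.0, "ty": 0.0, "tz": 0.0005, "yaw": 0, "jaw": 0.36}, {"tx": 0.0, "ty": 0.0, "tz": 0.0005, "yaw": 0, "jaw": 0.4}, {"tx": 0.0, "ty": 0.0, "tz": 0.0005, "yaw": 0, "jaw": 0.48}, {"tx": 0.0, "ty": 0.0, "tz": -0.01, "yaw": 0, "jaw": 0.5}, {"tx": 0.0, "ty": 0.0, "tz": -0.05, "yaw": 0, "jaw": 0.5}, {"tx": 0.0, "ty": 0.0, "tz": -0.1, "yaw": 0, "jaw": 0.3}, {"tx": 0.0, "ty": 0.0, "tz": -0.15, "yaw": 0, "jaw": 0.0}, {"tx": 0.0, "ty": 0.0, "tz": -0.18, "yaw": 0, "jaw": 0.0}, {"tx": 0.0, "ty": 0.0, "tz": -0.18, "yaw": 0, "jaw": 0.0}]'

```text
t: 26.15
tcp_pos: [616.2, -260.9, 437.4]
tool_rot: [0.004, 0.229, 0.974, -0.001]
ft_force: [0.6, -0.8, 0.7]
width: 0.204
gripper_force: 0.0
```

Run:
```python
from h import *
st,c,W=look('w19'); print(st['ft_force'].round(1)); f=fitcage(W,c['img']); th=pockets(*f,W,c['img'])[0]; print(th); seated(W,th+60); seated(W,th+240); ridge(W,th+240)
p0=th+180
print('above',delta(push(p0,off=10)+[0,0,60]),'pre',delta(push(p0,off=10)))
for dl in range(-2,36,4): print(dl,delta(push(p0+dl)))
```

```text
26.15 [ 616.2 -260.9  437.4] [ 3.900e-03  2.286e-01  9.735e-01 -8.000e-04]
[ 0.6 -0.8  0.7]
n [-0.513  0.255  0.819] tilt 34.97 dh az 153.59 ctr(top face) [ 562.9 -233.4  116.8] rad 122.4 std 0.66 51
-0.09999999999999654
59.900000000000006 ctr x,y [-0.8  0.1] [28.7 62.4] 89.7 ridge h [np.float64(31.7), np.float64(31.5), np.float64(31.5)]
239.9 nothing 0

above [ -1.3 -38.2 121.5] pre [ -1.  -38.2 181.5]
-2 [ -0.3 -31.4 181.5]
2 [ -0.4   7.  181.5]
6 [  1.4  13.3 181.8]
10 [  3.4  19.4 182.3]
14 [  5.8  25.4 183. ]
18 [  8.5  31.1 184. ]
22 [ 11.5  36.6 185.3]
26 [ 14.7  41.9 186.8]
30 [ 18.2  46.9 188.5]
34 [ 22.   51.6 190.4]
```

Run:
```python
from h import *
d=np.load('w19.npz'); seated(d['W'],-0.3); seated(d['W'],179.7); seated(d['W'],59.7)
p0=59.7; k=dict(corner=(-10,-13)); st=env.state(); print(st['tcp_pos'].round(1))
print('above',delta(push(p0,off=10,**k)+[0,0,60]),'pre',delta(push(p0,off=10,**k)))
b=push(p0,off=10,**k); print(b.round(1))
for dl in range(-2,36,4): print(dl,((push(p0+dl,**k)-b)@rot(st['tool_rot'])).round(1))
```

```text
-0.3 ctr x,y [ 2.5 -0.3] [29.3 63.3] 89.6 ridge h [np.float64(31.5), np.float64(31.6), np.float64(31.5)]
179.7 ctr x,y [-2.5 -0.4] [28.5 62. ] 89.6 ridge h [np.float64(31.3), np.float64(31.5), np.float64(31.3)]
59.7 ctr x,y [-0.8  0.3] [28.7 62.4] 89.9 ridge h [np.float64(31.7), np.float64(31.6), np.float64(31.4)]
[ 616.3 -260.9  434.1]
above [135.8 -54.4 200.2] pre [136.1 -54.4 260.2]
[ 471.2 -249.5  173.3]
-2 [-7.  -2.2  1.6]
2 [-11.1  -6.3  -1.6]
6 [-15.5 -10.1  -4.8]
10 [-20.1 -13.4  -8.2]
14 [-24.8 -16.3 -11.7]
18 [-29.7 -18.8 -15.3]
22 [-34.8 -20.9 -18.9]
26 [-40.  -22.5 -22.5]
30 [-45.2 -23.7 -26.2]
34 [-50.5 -24.4 -29.8]
```

>>> servo_tool --targets '[{"tx": 0.136, "ty": -0.0545, "tz": 0.18, "yaw": 0, "jaw": 0}, {"tx": 0.136, "ty": -0.0545, "tz": 0.18, "yaw": 0, "jaw": 0}, {"tx": 0.136, "ty": -0.0545, "tz": 0.18, "yaw": 0, "jaw": 0}, {"tx": 0.136, "ty": -0.0545, "tz": 0.18, "yaw": 0, "jaw": 0}, {"tx": 0.136, "ty": -0.0545, "tz": 0.18, "yaw": 0, "jaw": 0}, {"tx": 0.136, "ty": -0.0545, "tz": 0.225, "yaw": 0, "jaw": 0}, {"tx": 0.136, "ty": -0.0545, "tz": 0.25, "yaw": 0, "jaw": 0}, {"tx": 0.136, "ty": -0.0545, "tz": 0.26, "yaw": 0, "jaw": 0}, {"tx": 0.136, "ty": -0.0545, "tz": 0.26, "yaw": 0, "jaw": 0}]'

```text
t: 27.1
tcp_pos: [469.8, -248.9, 169.6]
tool_rot: [-0.001, 0.229, 0.974, 0.0]
ft_force: [-1.0, -0.4, 0.1]
width: 0.006
gripper_force: 0.0
```

Run:
```python
from h import *
st=env.state(); print(st['tcp_pos'].round(1),st['ft_force'].round(1)); k=dict(corner=(-10,-13))
for dl in (0,2,30,32): print(dl,delta(push(59.7+dl,**k)))
```

```text
[ 469.8 -248.9  169.6] [-1.  -0.4  0.1]
0 [-11.1  -4.2  -3.8]
2 [-13.2  -6.3  -5.4]
30 [-47.1 -23.6 -30.3]
32 [-49.8 -24.  -32.1]
```

>>> servo_tool --targets '[{"tx": -0.005, "ty": -0.002, "tz": -0.003, "yaw": 0, "jaw": 0}, {"tx": -0.009, "ty": -0.004, "tz": -0.004, "yaw": 0, "jaw": 0}, {"tx": -0.0105, "ty": -0.005, "tz": -0.0045, "yaw": 0, "jaw": 0}, {"tx": -0.012, "ty": -0.0057, "tz": -0.005, "yaw": 0, "jaw": 0}, {"tx": -0.0132, "ty": -0.0063, "tz": -0.0055, "yaw": 0, "jaw": 0}, {"tx": -0.0143, "ty": -0.0073, "tz": -0.0063, "yaw": 0, "jaw": 0}, {"tx": -0.0154, "ty": -0.0083, "tz": -0.0071, "yaw": 0, "jaw": 0}, {"tx": -0.0165, "ty": -0.0093, "tz": -0.0079, "yaw": 0, "jaw": 0}]'

```text
t: 27.9
tcp_pos: [480.2, -262.9, 177.9]
tool_rot: [-0.002, 0.228, 0.974, 0.002]
ft_force: [-7.4, 21.9, 1.7]
width: 0.008
gripper_force: 9.8
```

Run:
```python
from h import *
st=env.state(); print(st['tcp_pos'].round(1),st['ft_force'].round(1)); k=dict(corner=(-10,-13))
for dl in (0,2,4,6,10,14,18,22,26,30,32,34): print(dl,delta(push(59.7+dl,**k)))
```

```text
[ 480.2 -262.9  177.9] [-7.4 21.9  1.7]
0 [4.2 3.4 4.5]
2 [2.1 1.3 2.9]
4 [-0.1 -0.6  1.2]
6 [-2.3 -2.4 -0.5]
10 [-6.8 -5.7 -3.9]
14 [-11.5  -8.6  -7.5]
18 [-16.4 -11.1 -11.1]
22 [-21.4 -13.2 -14.7]
26 [-26.6 -14.8 -18.4]
30 [-31.8 -15.9 -22.1]
32 [-34.4 -16.3 -24. ]
34 [-37.  -16.6 -25.8]
```

>>> servo_tool --targets '[{"tx": -0.0012, "ty": -0.001, "tz": -0.0009, "yaw": 0, "jaw": 0}, {"tx": -0.0024, "ty": -0.0019, "tz": -0.0018, "yaw": 0, "jaw": 0}, {"tx": -0.0036, "ty": -0.0028, "tz": -0.0027, "yaw": 0, "jaw": 0}, {"tx": -0.0048, "ty": -0.0037, "tz": -0.0036, "yaw": 0, "jaw": 0}, {"tx": -0.006, "ty": -0.0046, "tz": -0.0045, "yaw": 0, "jaw": 0}, {"tx": -0.0073, "ty": -0.0055, "tz": -0.0055, "yaw": 0, "jaw": 0}, {"tx": -0.0086, "ty": -0.0063, "tz": -0.0065, "yaw": 0, "jaw": 0}, {"tx": -0.0099, "ty": -0.0071, "tz": -0.0075, "yaw": 0, "jaw": 0}]'

```text
t: 28.7
tcp_pos: [485.1, -274.0, 184.8]
tool_rot: [-0.004, 0.228, 0.974, 0.002]
ft_force: [-14.3, 15.6, -1.3]
width: 0.004
gripper_force: 10.5
```

Run:
```python
from h import *
st=env.state(); print(st['tcp_pos'].round(1),st['ft_force'].round(1)); k=dict(corner=(-10,-13))
for dl in (10,12,14,18,22,26,30,32,34): print(dl,delta(push(59.7+dl,**k)))
```

```text
[ 485.1 -274.   184.8] [-14.3  15.6  -1.3]
10 [2.3 2.1 3. ]
12 [-0.1  0.6  1.3]
14 [-2.4 -0.8 -0.5]
18 [-7.3 -3.3 -4.1]
22 [-12.3  -5.4  -7.8]
26 [-17.4  -7.  -11.5]
30 [-22.6  -8.1 -15.2]
32 [-25.3  -8.5 -17.1]
34 [-27.9  -8.8 -18.9]
```

>>> servo_tool --targets '[{"tx": -0.0015, "ty": -0.0009, "tz": -0.0011, "yaw": 0, "jaw": 0}, {"tx": -0.003, "ty": -0.0017, "tz": -0.0022, "yaw": 0, "jaw": 0}, {"tx": -0.0045, "ty": -0.0025, "tz": -0.0033, "yaw": 0, "jaw": 0}, {"tx": -0.006, "ty": -0.0033, "tz": -0.0044, "yaw": 0, "jaw": 0}, {"tx": -0.0075, "ty": -0.004, "tz": -0.0055, "yaw": 0, "jaw": 0}, {"tx": -0.009, "ty": -0.0046, "tz": -0.0066, "yaw": 0, "jaw": 0}, {"tx": -0.0105, "ty": -0.0053, "tz": -0.0077, "yaw": 0, "jaw": 0}, {"tx": -0.012, "ty": -0.0059, "tz": -0.0088, "yaw": 0, "jaw": 0}, {"tx": -0.0135, "ty": -0.0064, "tz": -0.0099, "yaw": 0, "jaw": 0}, {"tx": -0.015, "ty": -0.0069, "tz": -0.011, "yaw": 0, "jaw": 0}]'

```text
t: 29.7
tcp_pos: [495.1, -287.2, 195.5]
tool_rot: [-0.004, 0.229, 0.974, 0.001]
ft_force: [-19.6, 12.6, -2.6]
width: 0.004
gripper_force: 11.3
```

Run:
```python
from h import *
st=env.state(); print(st['tcp_pos'].round(1),st['ft_force'].round(1)); k=dict(corner=(-10,-13))
for dl in (22,24,26,28,30,32,34): print(dl,delta(push(59.7+dl,**k)))
c=env.camera('top'); W=cloud(c); D=W-O; h=D@N;u,v=D@E1,D@E2; m=(h>25)&(h<40)&(np.hypot(u,v)<120); a=np.degrees(np.arctan2(v,u))[m]
print(np.histogram(a,bins=np.arange(-180,181,10))[0])
```

```text
[ 495.1 -287.2  195.5] [-19.6  12.6  -2.6]
22 [2.3 2.1 3.1]
24 [-0.2  1.3  1.3]
26 [-2.8  0.5 -0.6]
28 [-5.4 -0.1 -2.5]
30 [-8.  -0.6 -4.3]
32 [-10.6  -1.   -6.2]
34 [-13.3  -1.3  -8.1]
[ 1 74 93  9  0  0  0  0  0  0  0  0  4 63 65  5  0  0  0 23  7  0  0  0
  0  1  0  0  0  0  0  0  0  0  0  0]
```

>>> servo_tool --targets '[{"tx": -0.0014, "ty": -0.0004, "tz": -0.001, "yaw": 0, "jaw": 0}, {"tx": -0.0028, "ty": -0.0008, "tz": -0.002, "yaw": 0, "jaw": 0}, {"tx": -0.0042, "ty": -0.0011, "tz": -0.003, "yaw": 0, "jaw": 0}, {"tx": -0.0056, "ty": -0.0014, "tz": -0.004, "yaw": 0, "jaw": 0}, {"tx": -0.007, "ty": -0.0017, "tz": -0.005, "yaw": 0, "jaw": 0}, {"tx": -0.008, "ty": -0.0019, "tz": -0.0058, "yaw": 0, "jaw": 0}, {"tx": 0.006, "ty": 0.002, "tz": -0.006, "yaw": 0, "jaw": 0}, {"tx": 0.01, "ty": 0.002, "tz": -0.04, "yaw": 0, "jaw": 0}, {"tx": 0.005, "ty": 0.01, "tz": -0.09, "yaw": 0, "jaw": 0}, {"tx": -0.12, "ty": 0.06, "tz": -0.24, "yaw": 0, "jaw": 0.3}, {"tx": -0.12, "ty": 0.06, "tz": -0.24, "yaw": 0, "jaw": 0.6}, {"tx": -0.12, "ty": 0.06, "tz": -0.24, "yaw": 0, "jaw": 0.8}, {"tx": -0.12, "ty": 0.06, "tz": -0.24, "yaw": 0, "jaw": 0.8}, {"tx": -0.12, "ty": 0.06, "tz": -0.24, "yaw": 0, "jaw": 0.8}]'

```text
t: 31.15
tcp_pos: [634.0, -288.2, 441.7]
tool_rot: [0.003, 0.228, 0.974, -0.001]
ft_force: [-0.8, 0.0, -0.9]
width: 0.387
gripper_force: 0.0
```

```bash
cat >> h.py <<'E'
def angle_ring(W):
    # cage angle from ridges of rollers at 0,120,180,60,240 : 5 protruding, gap at 300
    D=W-O; h=D@N; u,v=D@E1,D@E2; m=(h>24)&(h<40)&(np.hypot(u,v)<116)&(np.hypot(u,v)>44); u,v=u[m],v[m]
    best=max((sum(((abs(u*np.cos(a)+v*np.sin(a)-79)<33)&(abs(-u*np.sin(a)+v*np.cos(a))<11)).sum() for a in np.radians(t+np.array([0,60,120,180,240]))),t) for t in np.arange(-180,180,.5))
    t=best[1]; res=[]
    for k in (0,120,180):
        a=np.radians(t+k); x=u*np.cos(a)+v*np.sin(a); y=-u*np.sin(a)+v*np.cos(a); q=(abs(x-79)<33)&(abs(y)<14)
        if q.sum()>50: res.append(np.degrees(np.arctan2(np.median(y[q]),79)))
    return t, np.round(res,1)
E
python3 - <<'E'
from h import *
st,c,W=look('w20'); t,r=angle_ring(W); print(t,r); th=t
for n in('w19','w5'): print(n,angle_ring(np.load(n+'.npz')['W']))
for k in(60,240,0,120): seated(W,th+k)
for nm,xy,az in [('R1',(610.3,107),30)]:
    print(nm,'gripB yaw',yaw_to(az),'delta to grasp',delta([*xy,41+84]))
E
```

```text
31.15 [ 634.  -288.2  441.7] [ 2.800e-03  2.281e-01  9.736e-01 -6.000e-04]
-30.5 [-2.6  2.3  0.8]
w19 (np.float64(-59.5), array([-3.4,  1.1,  1.4]))
w5 (np.float64(46.5), array([0.6]))
29.5 ctr x,y [ 2.1 -4.9] [28.5 63.8] 89.6 ridge h [np.float64(30.3), np.float64(30.3), np.float64(30.2)]
209.5 ctr x,y [-2.8  2. ] [29.8 62.6] 88.4 ridge h [np.float64(31.4), np.float64(31.1), np.float64(31.4)]
-30.5 ctr x,y [-0.6 -3. ] [29.4 62.7] 89.3 ridge h [np.float64(31.6), np.float64(31.5), np.float64(31.2)]
89.5 ctr x,y [-0.6 -0.3] [29.2 61.8] 88.2 ridge h [np.float64(31.5), np.float64(31.3), np.float64(31.2)]
R1 gripB yaw 33.62 delta to grasp [196.7 344.1 313.6]
```

>>> servo_tool --targets '[{"tx": 0.197, "ty": 0.344, "tz": 0.24, "yaw": 33.6, "jaw": 0.9}, {"tx": 0.197, "ty": 0.344, "tz": 0.24, "yaw": 33.6, "jaw": 0.9}, {"tx": 0.197, "ty": 0.344, "tz": 0.24, "yaw": 33.6, "jaw": 0.9}, {"tx": 0.197, "ty": 0.344, "tz": 0.24, "yaw": 33.6, "jaw": 0.9}, {"tx": 0.197, "ty": 0.344, "tz": 0.24, "yaw": 33.6, "jaw": 0.9}, {"tx": 0.197, "ty": 0.344, "tz": 0.24, "yaw": 33.6, "jaw": 0.9}, {"tx": 0.197, "ty": 0.344, "tz": 0.24, "yaw": 33.6, "jaw": 0.9}, {"tx": 0.197, "ty": 0.344, "tz": 0.24, "yaw": 33.6, "jaw": 0.9}, {"tx": 0.197, "ty": 0.344, "tz": 0.24, "yaw": 33.6, "jaw": 0.9}, {"tx": 0.197, "ty": 0.344, "tz": 0.24, "yaw": 33.6, "jaw": 0.9}, {"tx": 0.197, "ty": 0.344, "tz": 0.24, "yaw": 33.6, "jaw": 0.9}, {"tx": 0.197, "ty": 0.344, "tz": 0.24, "yaw": 33.6, "jaw": 0.9}]'

```text
t: 32.4
tcp_pos: [607.7, 106.7, 197.6]
tool_rot: [0.0, 0.5, 0.866, -0.0]
ft_force: [0.1, 0.3, -0.8]
width: 0.899
gripper_force: 0.0
```

Run:
```python
from h import *
st,c,W=look('w21'); o=rollers(c,st)
for b in o:
    az=b[2]; print('yaw',yaw_to(az),'delta to grasp',delta([*b[0],41+84+2.5]))
Q=(W-env.state()['tcp_pos'])@rot(st['tool_rot']); m=(Q[...,2]<165)&(Q[...,2]>100)&(abs(Q[...,0])<14)&(abs(Q[...,1])<66)&(abs(Q[...,1])>35); print('obst',m.sum(),Q[m].round(0)[:4])
```

```text
32.4 [607.7 106.7 197.6] [ 2.000e-04  5.002e-01  8.659e-01 -1.000e-04]
p 0.69 sat 6.0 box [218. 188. 299. 228.] rect [611.3 106. ] [62.2 31.8] az 29.0 29.7 ztop 56.9
yaw 0.87 delta to grasp [-1.7  2.6 70.8]
obst 0 []
```

>>> servo_tool --targets '[{"tx": -0.0017, "ty": 0.0026, "tz": 0.045, "yaw": 0.7, "jaw": 0.9}, {"tx": -0.0017, "ty": 0.0026, "tz": 0.062, "yaw": 0.7, "jaw": 0.9}, {"tx": -0.0017, "ty": 0.0026, "tz": 0.0705, "yaw": 0.7, "jaw": 0.9}, {"tx": -0.0017, "ty": 0.0026, "tz": 0.0705, "yaw": 0.7, "jaw": 0.9}, {"tx": -0.0017, "ty": 0.0026, "tz": 0.0705, "yaw": 0.7, "jaw": 0.65}, {"tx": -0.0017, "ty": 0.0026, "tz": 0.0705, "yaw": 0.7, "jaw": 0.55}, {"tx": -0.0017, "ty": 0.0026, "tz": 0.0705, "yaw": 0.7, "jaw": 0.55}, {"tx": -0.0017, "ty": 0.0026, "tz": 0.0705, "yaw": 0.7, "jaw": 0.55}]' --newtons 16

```text
t: 33.3
tcp_pos: [611.2, 107.4, 127.7]
tool_rot: [0.0, 0.505, 0.863, 0.0]
ft_force: [-1.8, -0.3, 6.2]
width: 0.667
gripper_force: 16.0
```

>>> servo_tool --targets '[{"tx": 0.0, "ty": 0.0, "tz": -0.003, "yaw": 0, "jaw": 0.55}, {"tx": 0.0, "ty": 0.0, "tz": -0.01, "yaw": 0, "jaw": 0.55}, {"tx": 0.0, "ty": 0.0, "tz": -0.04, "yaw": 0, "jaw": 0.55}, {"tx": 0.0, "ty": 0.0, "tz": -0.08, "yaw": 0, "jaw": 0.55}, {"tx": 0.0, "ty": 0.0, "tz": -0.12, "yaw": 0, "jaw": 0.55}, {"tx": 0.0, "ty": 0.0, "tz": -0.12, "yaw": 0, "jaw": 0.55}]'

```text
t: 33.9
tcp_pos: [612.1, 107.6, 253.5]
tool_rot: [0.003, 0.505, 0.863, 0.003]
ft_force: [0.3, 0.1, -1.4]
width: 0.666
gripper_force: 16.0
```

Run:
```python
from h import *
st=env.state(); print(st['width'],st['gripper_force'],st['ft_force'].round(1))
s=seat(-90.7); a=P(-90.7,80,16)-s; az=np.degrees(np.arctan2(a[1],a[0])); print('seat c',s.round(1),'az',az.round(1),'yaw',yaw_to(az),'d hover',delta(s+[0,0,84+2.7+60]))
```

```text
0.6662170252218385 15.9984290599823 [ 0.3  0.1 -1.4]
seat c [ 596.  -161.6  121.4] az 63.0 yaw -33.75 d hover [-227.  -145.6  -15.1]
```

>>> servo_tool --targets '[{"tx": -0.227, "ty": -0.1455, "tz": -0.02, "yaw": -33.7, "jaw": 0.55}, {"tx": -0.227, "ty": -0.1455, "tz": -0.02, "yaw": -33.7, "jaw": 0.55}, {"tx": -0.227, "ty": -0.1455, "tz": -0.02, "yaw": -33.7, "jaw": 0.55}, {"tx": -0.227, "ty": -0.1455, "tz": -0.02, "yaw": -33.7, "jaw": 0.55}, {"tx": -0.227, "ty": -0.1455, "tz": -0.02, "yaw": -33.7, "jaw": 0.55}, {"tx": -0.227, "ty": -0.1455, "tz": -0.02, "yaw": -33.7, "jaw": 0.55}, {"tx": -0.227, "ty": -0.1455, "tz": -0.02, "yaw": -33.7, "jaw": 0.55}, {"tx": -0.227, "ty": -0.1455, "tz": -0.02, "yaw": -33.7, "jaw": 0.55}, {"tx": -0.227, "ty": -0.1455, "tz": -0.02, "yaw": -33.7, "jaw": 0.55}]'

```text
t: 34.8
tcp_pos: [595.0, -161.0, 266.3]
tool_rot: [-0.0, 0.233, 0.972, 0.0]
ft_force: [-0.4, 0.4, -2.2]
width: 0.664
gripper_force: 16.0
```

Run:
```python
from h import *
st,c,W=look('w22'); print(st['width'],st['ft_force'].round(1))
Q=(W-st['tcp_pos'])@rot(st['tool_rot']); m=(abs(Q[...,1])<26)&(Q[...,2]>55)&(Q[...,2]<105)&(abs(Q[...,0])<25)
q=Q[m]; print('roller top z',np.percentile(q[:,2],[1,5]).round(1),'x range',np.percentile(q[:,0],[1,99]).round(1)); 
top=q[q[:,2]<np.percentile(q[:,2],1)+2]; print('ridge x',np.median(top[:,0]).round(1))
f=fitcage(W,c['img']); C,n,e1,e2,_=f
# pocket c floor points
D=W-O; h=D@N; u,v=D@E1,D@E2
for ang in(-90.7,):
    a=np.radians(ang); x=u*np.cos(a)+v*np.sin(a)-79; y=-u*np.sin(a)+v*np.cos(a); k=(abs(x)<45)&(abs(y)<28)&(abs(h)<5); print('floor',k.sum(),np.percentile(x[k],[1,99]).round(1),np.percentile(y[k],[1,99]).round(1))
s=seat(-90.7); print('d seat',delta(s+[0,0,84+2.7]),yaw_to(63.0))
cv2.imwrite('pics/w22c.png',cv2.resize(c['img'][60:310,80:430],(700,500)))
```

```text
34.8 [ 595.  -161.   266.3] [-4.000e-04  2.334e-01  9.724e-01  1.000e-04]
0.6640455456174063 [-0.4  0.4 -2.2]
roller top z [71.  71.5] x range [-13.1  14.3]
ridge x -1.0
n [-0.513  0.255  0.819] tilt 34.97 dh az 153.61 ctr(top face) [ 561.4 -232.8  115.6] rad 121.3 std 0.61 53
floor 2025 [-41.   44.4] [-1.5 26.1]
d seat [-1.2 -0.4 58.3] 0.03
```

View pics/w22c.png

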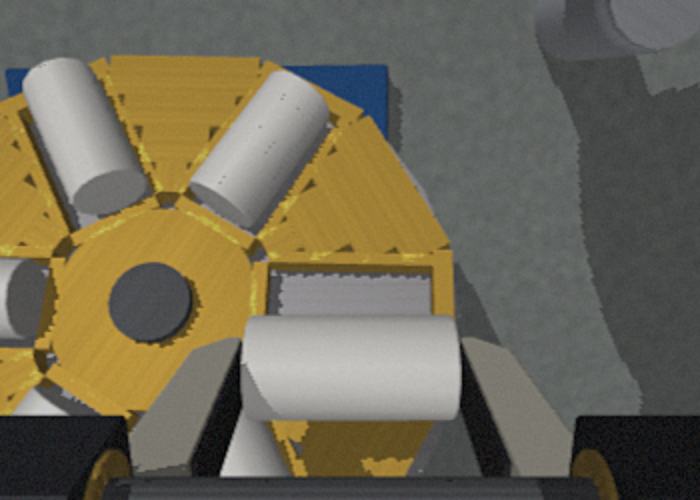

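>>> servo_tool --targets '[{"tx": 0.0, "ty": -0.0004, "tz": 0.025, "yaw": 0, "jaw": 0.55}, {"tx": 0.0, "ty": -0.0004, "tz": 0.04, "yaw": 0, "jaw": 0.55}, {"tx": 0.0, "ty": -0.0004, "tz": 0.047, "yaw": 0, "jaw": 0.55}, {"tx": 0.0, "ty": -0.0004, "tz": 0.051, "yaw": 0, "jaw": 0.55}, {"tx": 0.0, "ty": -0.0004, "tz": 0.054, "yaw": 0, "jaw": 0.55}, {"tx": 0.0, "ty": -0.0004, "tz": 0.0555, "yaw": 0, "jaw": 0.55}, {"tx": 0.0, "ty": -0.0004, "tz": 0.0555, "yaw": 0, "jaw": 0.55}]' --newtons 12

```text
t: 35.55
tcp_pos: [594.9, -162.2, 211.6]
tool_rot: [0.0, 0.234, 0.972, -0.0]
ft_force: [-0.4, 0.7, -2.4]
width: 0.669
gripper_force: 12.0
```

Run:
```python
from h import *
st=env.state(); print(st['tcp_pos'].round(1),st['ft_force'].round(1),'d seat',delta(seat(-90.7)+[0,0,84+2.8]))
st,c,W=look('w23'); seated(W,-90.7)
```

```text
[ 594.9 -162.2  211.6] [-0.4  0.7 -2.4] d seat [-0.7  1.   3.4]
35.55 [ 594.9 -162.2  211.6] [ 2.000e-04  2.337e-01  9.723e-01 -0.000e+00]
-90.7 ctr x,y [-0.  -4.5] [76.  34.9] 0.0 ridge h [np.float64(33.2), np.float64(33.0), np.float64(32.8)]
```

>>> servo_tool --targets '[{"tx": 0.0, "ty": 0.0005, "tz": 0.001, "yaw": 0, "jaw": 0.55}, {"tx": 0.0, "ty": 0.0005, "tz": 0.002, "yaw": 0, "jaw": 0.55}, {"tx": 0.0, "ty": 0.0005, "tz": 0.0026, "yaw": 0, "jaw": 0.55}]'

```text
t: 35.9
tcp_pos: [595.2, -161.7, 209.4]
tool_rot: [0.0, 0.234, 0.972, -0.0]
ft_force: [-4.0, 1.2, 8.2]
width: 0.666
gripper_force: 12.0
```

>>> servo_tool --targets '[{"tx": 0.0, "ty": 0.0005, "tz": 0.002, "yaw": 0, "jaw": 0.68}, {"tx": 0.0, "ty": 0.0005, "tz": 0.002, "yaw": 0, "jaw": 0.72}, {"tx": 0.0, "ty": 0.0005, "tz": 0.002, "yaw": 0, "jaw": 0.78}, {"tx": 0.0, "ty": 0.0, "tz": -0.005, "yaw": 0, "jaw": 0.78}, {"tx": 0.0, "ty": 0.0, "tz": -0.04, "yaw": 0, "jaw": 0.78}, {"tx": 0.0, "ty": 0.0, "tz": -0.08, "yaw": 0, "jaw": 0.78}, {"tx": -0.03, "ty": -0.07, "tz": -0.2, "yaw": 0, "jaw": 0.78}, {"tx": -0.03, "ty": -0.07, "tz": -0.24, "yaw": 0, "jaw": 0.78}, {"tx": -0.03, "ty": -0.07, "tz": -0.24, "yaw": 0, "jaw": 0.78}, {"tx": -0.03, "ty": -0.07, "tz": -0.24, "yaw": 0, "jaw": 0.78}, {"tx": -0.03, "ty": -0.07, "tz": -0.24, "yaw": 0, "jaw": 0.78}]'

```text
t: 37.0
tcp_pos: [589.6, -238.9, 453.7]
tool_rot: [0.003, 0.234, 0.972, -0.001]
ft_force: [0.5, 0.1, -0.6]
width: 0.78
gripper_force: 0.0
```

Run:
```python
from h import *
st,c,W=look('w24'); print(st['ft_force'].round(1))
for th in(-30.7,):
    for k in(0,60,120,180,240,300): seated(W,th+k)
cv2.imwrite('pics/w24c.png',cv2.resize(c['img'][30:260,120:420],(780,598)))
```

```text
37.0 [ 589.6 -238.9  453.7] [ 3.000e-03  2.343e-01  9.722e-01 -7.000e-04]
[ 0.5  0.1 -0.6]
-30.7 ctr x,y [-0.1 -2.5] [29.7 63.6] 88.6 ridge h [np.float64(31.4), np.float64(31.5), np.float64(31.2)]
29.3 ctr x,y [ 2.2 -5.5] [29.2 62.7] 89.4 ridge h [np.float64(30.4), np.float64(30.6), np.float64(30.2)]
89.3 ctr x,y [-0.7 -0.3] [28.2 61.8] 89.4 ridge h [np.float64(31.7), np.float64(31.4), np.float64(31.4)]
149.3 ctr x,y [ 0.1 -0.5] [29.8 61.8] 88.8 ridge h [np.float64(31.6), np.float64(31.2), np.float64(31.6)]
209.3 ctr x,y [-2.6  2.1] [29.3 62.2] 88.4 ridge h [np.float64(31.3), np.float64(31.2), np.float64(31.2)]
269.3 ctr x,y [0.6 1.1] [28.6 62.2] 88.7 ridge h [np.float64(31.3), np.float64(31.5), np.float64(31.3)]
```

View pics/w24c.png

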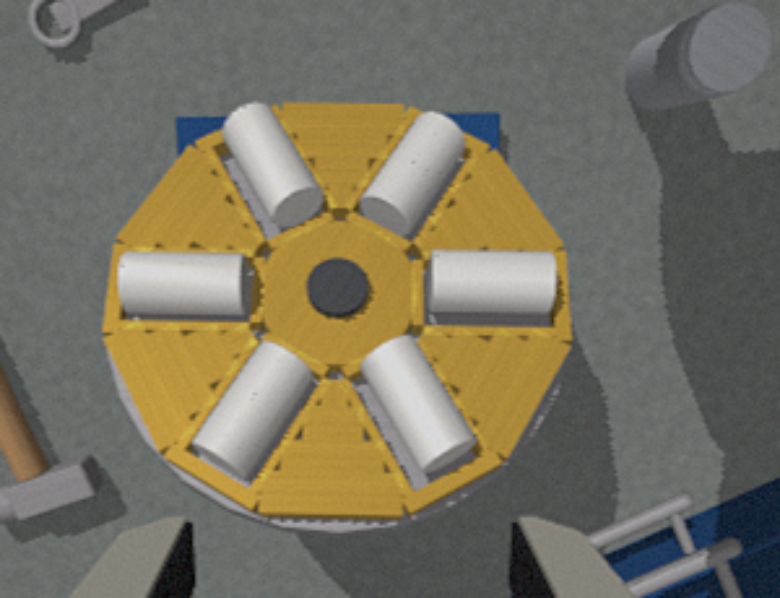

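All six pockets are filled. The placed rollers are at crop pixels (270,160), (420,405) and (493,283), lying flat with the gripper clear of them. I'm handing in.

```bash
python3 -c "
from rig import env
print(env.sign_off())"
```

```text
the job is handed in; nothing more can be done
None
```

All three rollers are down on the washer in the formerly empty pockets and released. I turned the cage about 44° to get the upright tool in, and one roller landed on the pocket rim and had to be re-seated. The job was handed in at about 37 s, and sign-off returned no verdict.

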